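# Prise open, brush out and refill the lens-block pot

### The job

The lid of the lens-block pot is stuck: lever it loose with the pry bar set on the fulcrum, then take the lid off and lay it flat, knob up, on the black mat. Brush out the empty pot with two full strokes, each right down to the floor and back up to the mouth, and only then put all the lens blocks lying on the bench into the pot. At the end the bar lies on the black mat again, the brush stands upright on its coaster, and the pliers, case and bottle have been left alone.

Things in the scene. Friction and masses are not known exactly. Their poses are not given: they have to be found in the camera images.
- pot: Square open steel pot, fixed: 90 x 90 mm outside, 84 x 84 inside, inner floor 11 mm and rim 80 mm above the origin, which is on the bench below the pot's centre; z up. It is bolted on a grey base plate, 110 mm along its x, from -132 to +58 mm along its y, 8 mm thick. The fulcrum stands on the plate at the pot's own -y side.
- pot_floor (a point): Centre of the pot's inner floor.
- pot_rim (a point): Centre of the pot's mouth, at rim height. Just below it two sprung rubber clips, 12 mm wide, in the walls at the pot's own +x and -x side (at y = -10 mm) grip the lid's plug, some 36 N of friction in all. Once the plug is lifted 6 mm there, they spring in 4 mm below it, and the lid stays propped up, loose. With the lid off they stand some 5 mm in from the walls.
- fulcrum (a point): The fulcrum: middle of the top of a round steel crosspiece (radius 6 mm, lying along the pot's x), 71 mm above the bench, at the pot's own y = -98 mm, 53 mm out from the pot's wall. A cheek at either side, 84 mm high and 12 mm deep, leaves a groove 28 mm wide for the bar, which runs along the pot's y axis, tip towards the pot.
- lid: Square metal lid, pressed tight in the pot, axes parallel to the pot's, 0.2 kg. Origin: centre of the underside of its plug (78 x 78 mm, 6 mm deep; 74 mm above the bench when seated); on it the flange, 118 x 118 x 4 mm, overhanging the pot's walls by 14 mm all round; on that a black round knob, 26 mm diameter, 12 mm high, on a stem 16 mm thick and 14 mm high. z up.
- lid_edge (a point): On the lid: underside of the flange, middle of the edge that faces the fulcrum (59 mm from the lid's centre). 80 mm above the bench when the lid is seated, about 90 mm when it is loose and propped on the clips.
- lid_knob (a point): On the lid: centre of the knob's top, 36 mm above the lid's origin, 26 mm above the flange.
- bar: Pry bar, 220 mm long, 0.13 kg, lying on the mat. Origin: middle of its length, on its axis; x along it to the tip (x = 110 mm). The last 22 mm are a steel tongue 3 mm thick, behind it a blade 5 mm thick back to x = 0, both 16 mm wide; from x = 0 to -110 a wooden handle 18 mm wide, 14 mm high. All centred on the axis, which lies 7 mm above its support.
- bar_tip (a point): Tip of the bar. To pry: blade flat on the fulcrum, tip about 10 mm under the lid's flange (50 mm past the fulcrum), then push the handle down, some 5 to 10 N at the grip point, until the bar slopes about 20 degrees.
- bar_grip (a point): A good place to grip the bar: on the handle's axis, 50 mm behind the bar's middle (160 mm from the tip).
- mat: Thin black rubber mat fixed on the bench, 270 x 210 x 4 mm (x, y, z). Origin: centre of its underside; top at 4 mm.
- coaster: White square coaster fixed on the bench, 110 x 110 x 5 mm. Origin: centre of its underside; top at 5 mm. The brush stands on it.
- brush: Long pot brush standing upright: pale cylindrical brush head 56 mm diameter, 55 mm high, flat below, and a round wooden handle, 16 mm diameter, from there up to 175 mm. Origin: centre of the head's underside; z points up the handle. 0.1 kg.
- brush_top (a point): Top end of the brush's handle.
- pliers: Bystander: steel pliers lying on the bench, about 140 mm long. Origin under their middle.
- case: Bystander: black spectacle case, 65 x 160 x 42 mm. Origin: centre of its underside.
- cleaner: Bystander: blue plastic bottle, 44 mm diameter, 120 mm high. Origin: centre of its underside.
- block0: White plastic lens block, one of three to five present: a foot 30 mm diameter and 10 mm high with a round stem 16 mm diameter above it, 28 mm high in all. Origin: centre of the foot's underside; z up the stem. 20 g. None if absent.
- block1: White plastic lens block, one of three to five present: a foot 30 mm diameter and 10 mm high with a round stem 16 mm diameter above it, 28 mm high in all. Origin: centre of the foot's underside; z up the stem. 20 g. None if absent.
- block2: White plastic lens block, one of three to five present: a foot 30 mm diameter and 10 mm high with a round stem 16 mm diameter above it, 28 mm high in all. Origin: centre of the foot's underside; z up the stem. 20 g. None if absent.
- block3: White plastic lens block, one of three to five present: a foot 30 mm diameter and 10 mm high with a round stem 16 mm diameter above it, 28 mm high in all. Origin: centre of the foot's underside; z up the stem. 20 g. None if absent.
- block4: White plastic lens block, one of three to five present: a foot 30 mm diameter and 10 mm high with a round stem 16 mm diameter above it, 28 mm high in all. Origin: centre of the foot's underside; z up the stem. 20 g. None if absent.
Mind the look-alikes: they are no part of the job. Of the things shaped like the bar, the wooden one is meant. There is more than one size of the brush; the one meant has the size given above.

How it is judged:
By the outcome, as a careful person would: the job done as asked, in the order asked, and still so for the second after the job is handed in, with the robot touching nothing.
Of block0, block1, block2, block3, block4 only 3 to 5 are there at a start; the rules pass over those that are not, and their reading is None.
At some moment in a run one of block0, block1, block2, block3, block4 may be knocked a few centimetres aside while the robot is not near it.
It also fails if it takes over 200 s, if anything falls off the work surface, if the arm or the gripper's body presses on something with over 40 N, if the wrist force passes 120 N, or if a joint passes its speed limit or range.

### The arm

A 6-joint arm with a two-finger parallel gripper is mounted at the origin on the work surface. World frame = base frame: x ahead of the robot, y to its left, z up, the work surface at z = 0. Lengths are in m, angles in degrees, forces in N, time in s.
With the tool pointing down it reaches from about 0.375 to 0.9 m from the base axis. Payload 3.1 kg.
Tool frame: the origin (TCP) lies between the finger pads; the fingertips stand 11 mm ahead of it and the grasp point (between the pads) lies 8 mm behind it; z points along the fingers, y is the line along which they close (so a half turn about z gives the same grasp; the last joint's range is limited). The gripper opens to 87 mm and grips with 3 to 60 N. Pads are 19 mm wide; open, the fingers measure 117 mm over their backs; the gripper's body (75 mm by 190 mm) begins 51 mm behind the grasp point.
Start: joints at [56.809, 30.224, 82.088, -0, 67.689, -10.227], TCP at [0.244, 0.575, 0.234] pointing down, gripper open.
Joint ranges: [-176.69, 176.69], [-43.24, 126.21], [12.49, 139.97], [-82, 262], [0, 151.66], [-163.58, 163.58]. Speed limits (degrees/s): [159.86, 159.86, 180, 180, 180, 180].

### API

Orientations are given as a 3x3 rotation matrix whose columns are the frame's x, y, z axes.
In Python, from rig import bot gives the robot as it stands.
- The arm moves only by the tool apply_moves, never from a script. Its argument "steps" is a list that holds one entry, the list of rows, each a list of 7 numbers: the shift along the tool's x, y, z in cm, then the turn, a rotation vector about the tool's x, y, z in degrees, then the gripper command: -1 is shut, 1 is fully open, values between are in proportion. In form: [[[dx, dy, dz, rx, ry, rz, jaw], ...]]. A call has 1 to 20 rows; each row is the pose to reach, as a shift and turn from the pose commanded when the call began, along the tool's axes at that moment; what a row does not reach only later rows make up. A row lasts 1/8 s, in which the tool goes at most 62.5 mm and 10.7 degrees, less where a joint would pass 70% of its speed; a pose out of reach is approached as far as the arm can. A call with a gripper value outside its range is refused whole. The fingers move at their own pace and stop on an object; the grip force is fixed at half the most. Time passes only in rows, so rows that repeat a pose let the fingers close. It gives the time, the measured TCP pose, the force, the opening and the grip force at its end, in the units of the state.
- bot.read_state(): the state, without advancing time (a new reading comes with each control period).
- bot.capture(name): name is "scene" or "side" or "wrist"; returns the picture (384x512x3 uint8, blue, green, red); there is no depth.
- bot.camera_model(name): a dict with "intrinsics" (3x3 intrinsics, pixels), "R" (3x3) and "t" (3): a world point X has camera coordinates R X + t. Camera axes: x right, y down, z forward; pixel columns grow to the right and rows downward; lengths in m; the calibration is good to about 2 mm. A picture is of the moment at which its call begins: read the wrist's pose just before it. camera_model takes no time and is no camera call; for the wrist camera it gives the pose at the moment of the call.
- bot.hand_in(): hands the job in; it is judged then, once.
The state is a dict: "time_s": time; "joint_positions": joint angles; "qvel": joint speeds; "tau": joint torques, N m; "position": TCP position; "tcp_rot": TCP orientation; "force": force on the tool from outside, world axes, zero at the start; "moment": the same for the moment, N m; "opening": opening from 0.0 (shut) to 1.0 (fully open); "grasp_force": force on a finger pad.
Only numpy, scipy, OpenCV 4.12 (cv2) and the standard library are available. Lean on these libraries where they do the work, as an engineer would, in place of code of your own. Each camera call takes 0.05 s, during which the arm holds its last target. There are 200 camera calls.

## Working session

There is one attempt and no reset: what is moved stays moved. The work goes in short steps, Python scripts to look and compute and a tool call to move; the robot and the scene stay as the last step left them, time stands still between calls to the robot, and variables do not carry over. Pictures are saved under pics/ and viewed, at most 14 in all, crops included, and the job is handed in when it is done.

Besides the shell and the picture viewer there is one more tool, called after "Request:" as a command line: name --argument value ..., lists and objects as JSON in quotes. apply_moves: Moves the arm, as the interface text tells. Its arguments: {"type":"object","properties":{"steps":{"type":"array","items":{"type":"array","items":{"type":"array","items":{"type":"number"}}}}},"required":["steps"]}

```bash
mkdir -p pics; ls
cat > h.py <<'E'
import numpy as np, cv2
from rig import bot
def cam(n):
    m=bot.camera_model(n); return np.array(m["intrinsics"]),np.array(m["R"]),np.array(m["t"]).ravel()
def ray(n,u,v,z,c=None):
    K,R,t=c or cam(n); d=R.T@np.linalg.solve(K,[u,v,1]); o=-R.T@t
    return o+d*(z-o[2])/d[2]
def proj(n,X,c=None):
    K,R,t=c or cam(n); p=K@(R@np.array(X,float)+t); return p[:2]/p[2]
def rel(target,Rt=None):
    """shift (cm) in tool axes + rotvec from now to target"""
    from scipy.spatial.transform import Rotation as Ro
    s=bot.read_state(); R=np.array(s["tcp_rot"]); d=R.T@(np.array(target)-s["position"])*100
    rv=Ro.from_matrix(R.T@np.array(Rt)).as_rotvec(degrees=True) if Rt is not None else np.zeros(3)
    return np.round(d,2),np.round(rv,1)
E
python3 - <<'E'
from h import *
for n in("scene","side","wrist"):
    im=bot.capture(n); cv2.imwrite(f"pics/{n}0.png",im)
    K,R,t=cam(n); print(n,K[0,0],(-R.T@t).round(3),R[2].round(3))
a=[cv2.imread(f"pics/{n}0.png") for n in("scene","side","wrist")]
s=bot.read_state();print(s)
for n,x in zip("abc",a[:2]): cv2.imwrite(f"pics/{n}.png",cv2.resize(x,(800,600),interpolation=cv2.INTER_CUBIC))
E
```

```text
pics
scene 371.0366875842855 [ 1.05  -0.813  0.805] [-0.435  0.672 -0.6  ]
side 353.87151127156733 [ 0.037 -0.617  0.818] [ 0.511  0.531 -0.676]
wrist 278.78647985720403 [0.176 0.603 0.384] [ 0.244 -0.105 -0.964]
{'time_s': 0.15, 'joint_positions': array([ 5.68086367e+01,  3.02681668e+01,  8.21396485e+01, -5.17182523e-04,
        6.76885518e+01, -1.02278476e+01]), 'qvel': array([-0.03215296, -0.11820041, -0.1501717 ,  0.02750006, -0.09605736,
        0.03087909]), 'tau': array([ 6.23209780e-04, -4.40427482e+01, -1.76842511e+01,  6.33168267e-02,
        5.52486931e-02, -1.11660224e-04]), 'position': array([0.24352018, 0.57501883, 0.23278031]), 'tcp_rot': array([[-9.20754680e-01,  3.90140981e-01, -9.13757885e-04],
       [ 3.90141943e-01,  9.20753643e-01, -1.41208219e-03],
       [ 2.90434771e-04, -1.65667656e-03, -9.99998586e-01]]), 'force': array([ 0.42706083, -0.58545588,  0.12065256]), 'moment': array([-0.02668374, -0.05832537,  0.0259032 ]), 'grasp_force': 0.0, 'opening': 0.9987583323850195}
```

View pics/a.png

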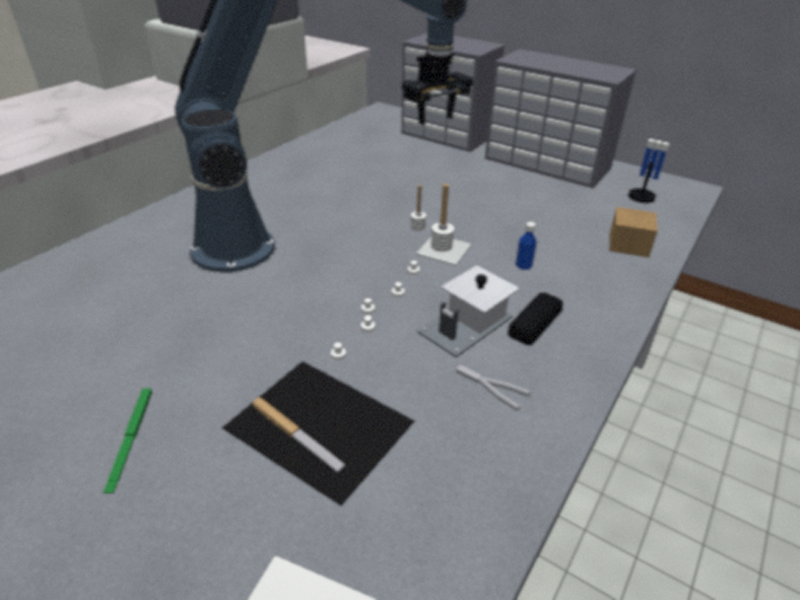

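View pics/b.png

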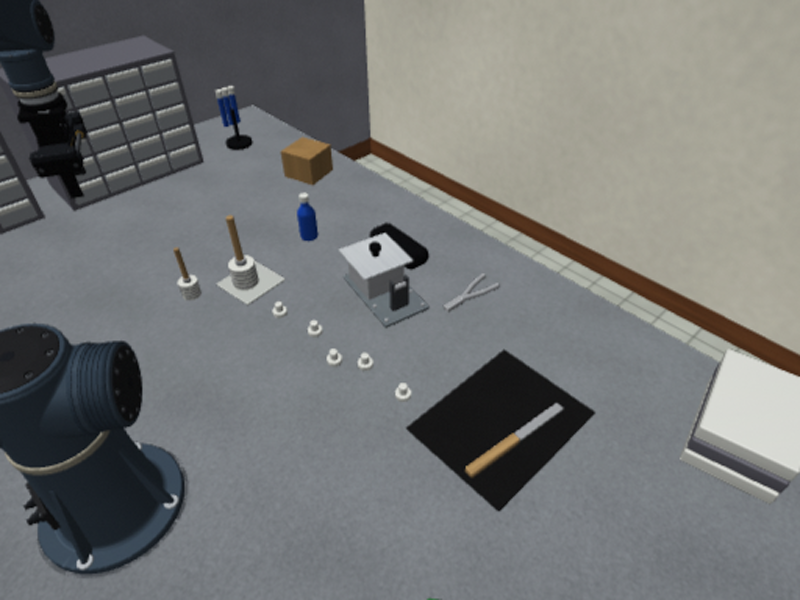

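Scene (800x600 view): bar candidates are the wooden-handled bar on the mat (255,402)–(343,468), chosen, and the green look-alike (128,440). For the brush, the tall one on the coaster (443,220) is chosen and the short one (418,210) is the look-alike. There are five blocks, at (414,266), (398,288), (368,305), (368,322) and (338,350). The pot has its knob at (481,280) and its fulcrum at (448,320).

Run:
```python
from h import *
P={"knob":(.110,(481,276),(375,243)),"fl1":(.084,(442,286),(340,249)),"fl2":(.084,(480,267),(383,236)),"fl3":(.084,(518,289),(411,257)),"fl4":(.084,(480,309),(366,278)),
"mat1":(.004,(303,362),(408,427)),"mat2":(.004,(413,422),(504,350)),"mat3":(.004,(341,504),(594,411)),"mat4":(.004,(223,428),(500,510)),
"bar_end":(.011,(256,402),(469,472)),"bar_tip":(.011,(341,467),(560,406)),"brush_top":(.18,(445,186),(231,218)),"brush_bot":(.005,(442,247),(244,285)),
"fulc":(.084,(448,307),(399,281)),"cleaner":(.0,(526,267),(309,238)),"short_top":(.1,(419,187),(179,250))}
for k,(z,a,b) in P.items():
    A,B=[ray(n,p[0]*.64,p[1]*.64,z) for n,p in(("scene",a),("side",b))]
    print(k,A[:2].round(3),B[:2].round(3))
# blocks by mask
for n in("scene","side"):
    im=cv2.imread(f"pics/{n}0.png"); m=((im.min(2)>185)).astype(np.uint8)
    c=cv2.connectedComponentsWithStats(m)
    for st,ce in zip(c[2],c[3]):
        if 15<st[4]<400: 
            p=ray(n,*ce,.012); 
            if 0<p[0]<1: print(n,ce.round(1),st[4],p[:2].round(3))
a=cv2.imread("pics/scene0.png");b=cv2.imread("pics/side0.png")
cv2.imwrite("pics/c1.png",np.hstack([cv2.resize(a[90:240,240:360],(400,500),interpolation=2),cv2.resize(b[120:270,100:280],(400,500)[::1],interpolation=2)]))
```

```text
knob [0.644 0.113] [0.649 0.113]
fl1 [0.578 0.067] [0.601 0.176]
fl2 [0.611 0.178] [0.701 0.147]
fl3 [0.715 0.151] [0.694 0.049]
fl4 [0.681 0.043] [0.578 0.063]
mat1 [ 0.431 -0.216] [ 0.428 -0.217]
mat2 [ 0.694 -0.221] [ 0.69  -0.219]
mat3 [ 0.692 -0.422] [ 0.691 -0.423]
mat4 [ 0.428 -0.421] [ 0.425 -0.424]
bar_end [ 0.437 -0.349] [ 0.436 -0.35 ]
bar_tip [ 0.652 -0.372] [ 0.651 -0.377]
brush_top [0.438 0.307] [0.433 0.307]
brush_bot [0.438 0.312] [0.424 0.307]
fulc [0.625 0.012] [0.621 0.009]
cleaner [0.653 0.36 ] [0.639 0.355]
short_top [0.305 0.404] [0.34  0.393]
scene [283.3 146.1] 44 [0.397 0.385]
scene [285.  160.9] 200 [0.461 0.289]
scene [235.  196.7] 19 [ 0.437 -0.01 ]
scene [431.7 196.2] 24 [1.   0.39]
scene [235.  207.9] 19 [ 0.473 -0.059]
scene [216.1 225.5] 23 [ 0.475 -0.161]
scene [406.6 247.9] 57 [0.999 0.085]
scene [370.6 321.9] 162 [ 0.998 -0.216]
side [153.7 168.8] 70 [0.454 0.37 ]
side [162.6 182.4] 221 [0.436 0.283]
side [119.4 179.7] 36 [0.335 0.4  ]
side [200.9 211. ] 19 [0.449 0.08 ]
side [213.  229.6] 20 [ 0.428 -0.008]
side [232.8 230.5] 34 [ 0.468 -0.052]
side [257.2 249.9] 44 [ 0.471 -0.157]
side [468.4 302.1] 119 [ 0.741 -0.644]
```

View pics/c1.png

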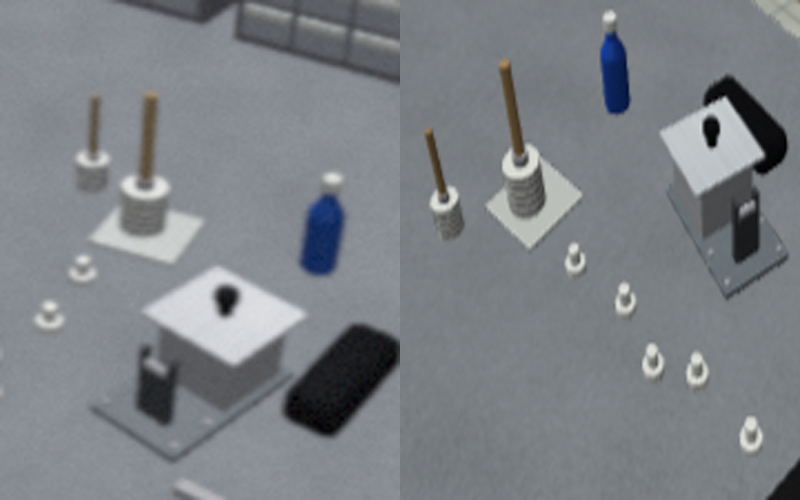

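The crop confirms the tall brush stands on the coaster, the short look-alike is off it, and the lid's fulcrum faces world −y. The pot yaw is about −15°, the knob is at (0.647, 0.113), and the mat centre is (0.56, −0.32). Next I move above the bar grip.

```bash
cat >> h.py <<'E'
def down(yaw):
    a=np.radians(yaw); x=np.array([np.cos(a),np.sin(a),0]); z=np.array([0,0,-1.]); return np.c_[x,np.cross(z,x),z]
E
python3 - <<'E'
from h import *
print(rel((.48,.1,.28),down(-6.6)),rel((.497,-.356,.15),down(-6.6)))
E
```

```text
(array([-40.31, -34.52,  -4.68]), array([-0.000e+00,  1.000e-01,  1.636e+02])) (array([-59.66, -75.82,   8.39]), array([-0.000e+00,  1.000e-01,  1.636e+02]))
```

Request:
apply_moves --steps '[[[-40.3, -34.5, -4.7, 0, 0.1, 80, 1], [-40.3, -34.5, -4.7, 0, 0.1, 80, 1], [-40.3, -34.5, -4.7, 0, 0.1, 80, 1], [-40.3, -34.5, -4.7, 0, 0.1, 80, 1], [-40.3, -34.5, -4.7, 0, 0.1, 80, 1], [-40.3, -34.5, -4.7, 0, 0.1, 100, 1], [-40.3, -34.5, -4.7, 0, 0.1, 100, 1], [-59.7, -75.8, 8.4, 0, 0.1, 163.6, 1], [-59.7, -75.8, 8.4, 0, 0.1, 163.6, 1], [-59.7, -75.8, 8.4, 0, 0.1, 163.6, 1], [-59.7, -75.8, 8.4, 0, 0.1, 163.6, 1], [-59.7, -75.8, 8.4, 0, 0.1, 163.6, 1], [-59.7, -75.8, 8.4, 0, 0.1, 163.6, 1], [-59.7, -75.8, 8.4, 0, 0.1, 163.6, 1], [-59.7, -75.8, 8.4, 0, 0.1, 163.6, 1], [-59.7, -75.8, 8.4, 0, 0.1, 163.6, 1], [-59.7, -75.8, 8.4, 0, 0.1, 163.6, 1], [-59.7, -75.8, 8.4, 0, 0.1, 163.6, 1], [-59.7, -75.8, 8.4, 0, 0.1, 163.6, 1], [-59.7, -75.8, 8.4, 0, 0.1, 163.6, 1]]]'

```text
time_s: 2.65
position: [0.498, -0.3539, 0.1501]
tcp_rot: [[0.994, -0.112, 0.0], [-0.112, -0.994, 0.001], [0.0, -0.001, -1.0]]
force: [0.3, -0.3, 0.5]
opening: 0.997
grasp_force: 0.0
```

Run:
```python
from h import *
s=bot.read_state(); print(s["joint_positions"].round(1))
c=cam("wrist"); im=bot.capture("wrist"); cv2.imwrite("pics/w1.png",im); np.savez("w1.npz",*c)
print(proj("w",(.437,-.349,.011),c),proj("w",(.652,-.374,.011),c))
hsv=cv2.cvtColor(im,cv2.COLOR_BGR2HSV); m=((hsv[...,0]>5)&(hsv[...,0]<25)&(hsv[...,1]>90)&(hsv[...,2]>80)).astype(np.uint8)
n,l,st,ce=cv2.connectedComponentsWithStats(m)
for i in range(1,n):
    if st[i,4]>150:
        pts=np.argwhere(l==i)[:,::-1].astype(np.float32); r=cv2.minAreaRect(pts); print(st[i],ce[i])
        W=np.array([ray("w",*p,.016,c)[:2] for p in cv2.boxPoints(r)]); print(W.round(4),W.mean(0))
```

```text
[-45.9  35.   88.5   0.1  56.5  50.5]
[256.8844249  236.16210518] [258.03061749  20.34143655]
[248 143  19  99 341] [257.80645161 187.82404692]
[[ 0.542  -0.3516]
 [ 0.5399 -0.3697]
 [ 0.4323 -0.3587]
 [ 0.4346 -0.3387]] [ 0.48720702 -0.35468943]
[ 86 234  29  50 674] [ 97.26261128 257.64094955]
[[ 0.4054 -0.1412]
 [ 0.4655 -0.1659]
 [ 0.458  -0.1933]
 [ 0.3974 -0.1701]] [ 0.4315606  -0.16761672]
[397 234  29  50 625] [412.7056 256.2624]
[[ 0.4238 -0.5025]
 [ 0.4239 -0.531 ]
 [ 0.3601 -0.5399]
 [ 0.3597 -0.5099]] [ 0.39186419 -0.52080295]
[ 232  292  280   16 3588] [383.55434783 300.85033445]
[[ 0.3717 -0.3123]
 [ 0.3351 -0.6381]
 [ 0.3141 -0.6407]
 [ 0.3513 -0.3095]] [ 0.34306114 -0.47515573]
```

View pics/w1.png

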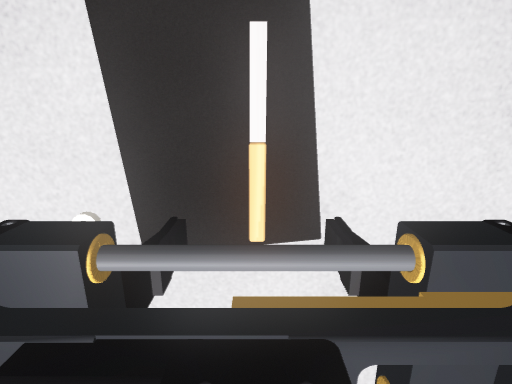

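The wrist view shows the wooden bar under the gripper, handle running from (257,241) to (258,143) and aligned with the tool. I descend and grip.

Request:
apply_moves --steps '[[[-0.4, 0.2, 6, 0, 0, 0, 1], [-0.4, 0.2, 10, 0, 0, 0, 1], [-0.4, 0.2, 12, 0, 0, 0, 1], [-0.4, 0.2, 13.2, 0, 0, 0, 1], [-0.4, 0.2, 13.2, 0, 0, 0, 1], [-0.4, 0.2, 13.2, 0, 0, 0, -1], [-0.4, 0.2, 13.2, 0, 0, 0, -1], [-0.4, 0.2, 13.2, 0, 0, 0, -1], [-0.4, 0.2, 13.2, 0, 0, 0, -1], [-0.4, 0.2, 13.2, 0, 0, 0, -1], [-0.4, 0.2, 13.2, 0, 0, 0, -1], [-0.4, 0.2, 13.2, 0, 0, 0, -1], [-0.4, 0.2, 8.2, 0, 0, 0, -1], [-0.4, 0.2, 3.2, 0, 0, 0, -1], [-0.4, 0.2, -6.8, 0, 0, 0, -1], [-0.4, 0.2, -6.8, 0, 0, 0, -1], [-0.4, 0.2, -6.8, 0, 0, 0, -1], [-0.4, 0.2, -6.8, 0, 0, 0, -1]]]'

```text
time_s: 4.95
position: [0.4929, -0.3563, 0.2167]
tcp_rot: [[0.993, -0.114, -0.001], [-0.114, -0.993, 0.003], [-0.001, -0.002, -1.0]]
force: [-1.1, 0.3, -0.1]
opening: 0.005
grasp_force: 0.0
```

Run:
```python
from h import *
s=bot.read_state(); R=s["tcp_rot"]; p=s["position"]
# bar now in views: measure handle end & tip from scene & side by triangulation of view pixels
for n in("scene","side","wrist"): cv2.imwrite(f"pics/{n}2.png",bot.capture(n))
g=p+R@[0,0,.006]; b=R[:,0]
print(g,b)
for n in("scene","side"): print(n,proj(n,g-b*.06),proj(n,g+b*.16))
a=[]
for n in("scene","side"):
    im=cv2.imread(f"pics/{n}2.png"); u,v=proj(n,g+b*.06).astype(int); v=min(max(v,75),309)
    a.append(cv2.resize(im[v-75:v+75,u-75:u+75],(400,400),interpolation=2)); print(n,u-75,v-75)
cv2.imwrite("pics/c2.png",np.hstack(a))
```

```text
[ 0.49285462 -0.35628641  0.21065954] [ 0.99344379 -0.11431292 -0.00140836]
scene [152.20198134 202.14586429] [213.36407033 243.69698321]
side [306.32735285 253.36202703] [373.47957605 209.04844105]
scene 108 148
side 269 152
```

View pics/c2.png

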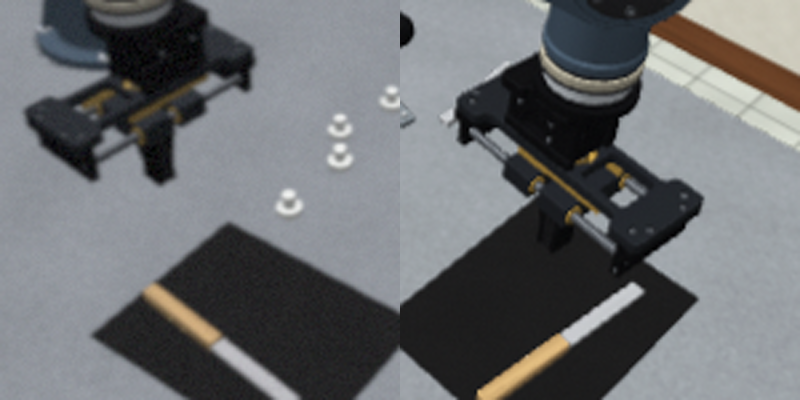

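The gripper is empty; the bar still lies on the mat. The fingers probably hadn't closed before the lift. I retry, allowing more closing time and checking before lifting.

Request:
apply_moves --steps '[[[0, 0, 0, 0, 0, 0, 0], [0, 0, 5, 0, 0, 0, 0], [0, 0, 10, 0, 0, 0, 0], [0, 0, 12, 0, 0, 0, 0], [0, 0, 12, 0, 0, 0, 0], [0, 0, 12, 0, 0, 0, 0], [0, 0, 16, 0, 0, 0, 0], [0, 0, 19, 0, 0, 0, 0], [0, 0, 19.9, 0, 0, 0, 0], [0, 0, 19.9, 0, 0, 0, 0], [0, 0, 19.9, 0, 0, 0, 0]]]'

```text
time_s: 6.48
position: [0.4945, -0.3577, 0.0202]
tcp_rot: [[0.993, -0.114, 0.002], [-0.114, -0.993, -0.001], [0.003, 0.001, -1.0]]
force: [-0.0, -0.5, -0.1]
opening: 0.506
grasp_force: 0.0
```

Run:
```python
from h import *
c=cam("wrist")
im=bot.capture("wrist"); K=bot.camera_model
hsv=cv2.cvtColor(im,cv2.COLOR_BGR2HSV)
cv2.imwrite("pics/w3.png",np.hstack([im,cv2.resize(bot.capture("side")[160:340,220:400],(384,384))])[:, :800])
```

```text
(no output)
```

View pics/w3.png

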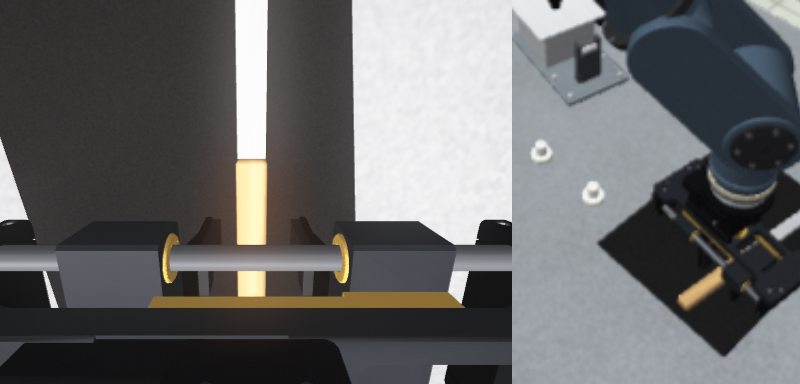

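The handle (x≈251) sits between the fingers (210 and 295). I lower 2 mm and close.

Request:
apply_moves --steps '[[[0, 0, 0.2, 0, 0, 0, 0], [0, 0, 0.2, 0, 0, 0, -1], [0, 0, 0.2, 0, 0, 0, -1], [0, 0, 0.2, 0, 0, 0, -1], [0, 0, 0.2, 0, 0, 0, -1], [0, 0, 0.2, 0, 0, 0, -1], [0, 0, 0.2, 0, 0, 0, -1], [0, 0, 0.2, 0, 0, 0, -1], [0, 0, 0.2, 0, 0, 0, -1], [0, 0, 0.2, 0, 0, 0, -1]]]'

```text
time_s: 7.82
position: [0.4935, -0.3567, 0.0165]
tcp_rot: [[0.993, -0.114, 0.0], [-0.114, -0.993, 0.001], [0.0, -0.001, -1.0]]
force: [-0.8, 1.1, -0.0]
opening: 0.202
grasp_force: 29.9
```

Run:
```python
from h import *
print(rel((.52,-.27,.16),down(30)),rel((.570,-.1655,.13),down(75)))
```

```text
(array([  1.64,  -8.93, -14.34]), array([ -0.1,  -0. , -36.6])) (array([  5.41, -19.88, -11.32]), array([ -0.1,  -0.1, -81.6]))
```

Request:
apply_moves --steps '[[[0, 0, -4, 0, 0, 0, -1], [0, 0, -9, 0, 0, 0, -1], [1.6, -8.9, -14.3, 0, 0, -36, -1], [1.6, -8.9, -14.3, 0, 0, -36, -1], [1.6, -8.9, -14.3, 0, 0, -36, -1], [5.4, -19.9, -11.3, 0, 0, -81.6, -1], [5.4, -19.9, -11.3, 0, 0, -81.6, -1], [5.4, -19.9, -11.3, 0, 0, -81.6, -1], [5.4, -19.9, -11.3, 0, 0, -81.6, -1], [5.4, -19.9, -11.3, 0, 0, -81.6, -1], [5.4, -19.9, -11.3, 0, 0, -81.6, -1], [5.4, -19.9, -11.3, 0, 0, -81.6, -1], [5.4, -19.9, -11.3, 0, 0, -81.6, -1], [5.4, -19.9, -11.3, 0, 0, -81.6, -1]]]'

```text
time_s: 9.57
position: [0.57, -0.1654, 0.1298]
tcp_rot: [[0.259, 0.966, 0.0], [0.966, -0.259, 0.001], [0.001, 0.0, -1.0]]
force: [0.4, -0.2, -0.8]
opening: 0.202
grasp_force: 29.9
```

Run:
```python
from h import *
s=bot.read_state(); print(s["opening"],s["position"],s["tcp_rot"][:,0].round(3)); c=cam("wrist"); im=bot.capture("wrist")
np.savez("w4.npz",*c); cv2.imwrite("pics/w4.png",im)
b=s["tcp_rot"][:,0]; g=s["position"]+s["tcp_rot"][:,2]*.0055
print("tip pred",g+b*.16,proj("",g+b*.16,c))
for k,X in dict(knob=(.647,.113,.11),f1=(.578,.067,.084),f2=(.606,.177,.084),f3=(.713,.151,.084),f4=(.681,.046,.084),ful=(.6195,.018,.071)).items(): print(k,proj("",X,c).round(1))
```

```text
0.2020103661634444 [ 0.56995061 -0.16544695  0.12980163] [0.259 0.966 0.001]
tip pred [ 0.61136094 -0.0108919   0.12449381] [256.71191439 -85.82531863]
knob [ 263.2 -469.2]
f1 [ 158.4 -186.2]
f2 [ 130.9 -537.1]
f3 [ 389.2 -546.2]
f4 [ 355.8 -201.8]
ful [256.9 -85.4]
```

View pics/w4.png

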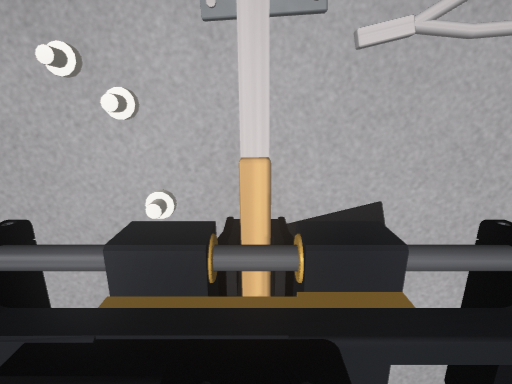

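The wrist view shows the bar held straight, with the handle/blade joint at (255,157). The plate's near edge runs from (202,19) to (326,11).

Run:
```python
from h import *
z=np.load("w4.npz"); c=tuple(z[k] for k in z.files)
im=cv2.imread("pics/w4.png")
for v in range(0,24,2): print(v,im[v,212].tolist(),im[v,320].tolist(),end=" ")
print()
A,B=ray("",202,19.5,0,c),ray("",327,12,0,c); d=(B-A)[:2]; print("plate",A,B,np.linalg.norm(d),np.degrees(np.arctan2(d[1],d[0])))
M=(A+B)[:2]/2; a=np.arctan2(d[1],d[0]); y=np.array([-np.sin(a),np.cos(a)]); print("fulc",M+y*.034,"lid",M+y*.132)
s=bot.read_state(); print("joint along x (mm):",(s["tcp_rot"].T@(ray("",255,157,s["position"][2]-.0055+.007,c)-s["position"]))*1000)
# tip & pot in scene/side
for n in("scene","side"):
    im=bot.capture(n); cv2.imwrite(f"pics/{n}4.png",im)
    g=s["position"]+[0,0,-.0055]; t=g+s["tcp_rot"][:,0]*.16; print(n,proj(n,t))
    u,v=proj(n,(.61,.03,.08)).astype(int); print(u-60,v-45); im=cv2.resize(im[v-45:v+45,u-60:u+60],(400,300),interpolation=2); cv2.imwrite(f"pics/k{n}.png",im)
cv2.imwrite("pics/c4.png",np.hstack([cv2.imread("pics/kscene.png"),cv2.imread("pics/kside.png")]))
```

```text
0 [189, 189, 194] [140, 137, 134] 2 [189, 189, 195] [141, 138, 135] 4 [194, 194, 199] [140, 138, 134] 6 [132, 131, 136] [141, 138, 135] 8 [128, 126, 123] [144, 140, 137] 10 [140, 137, 134] [97, 94, 92] 12 [142, 138, 136] [68, 66, 64] 14 [142, 138, 135] [163, 160, 161] 16 [136, 132, 129] [161, 158, 159] 18 [96, 93, 90] [159, 156, 157] 20 [73, 71, 70] [158, 155, 157] 22 [160, 157, 159] [159, 156, 157] 
plate [ 0.56315642 -0.00473607  0.        ] [ 0.67231202 -0.02776223  0.        ] 0.11155783438689966 -11.911794070312022
fulc [0.62475201 0.01701871] lid [0.64497976 0.11290843]
joint along x (mm): [49.53261044 -0.75746484 -1.44044289]
scene [280.01763919 188.23398024]
225 147
side [257.52507524 174.26699439]
188 134
```

View pics/c4.png

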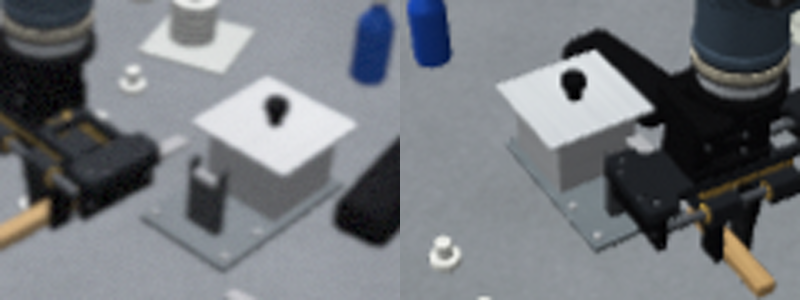

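Run:
```python
from h import *
for f in("scene0","side0","scene4"):
    n=f[:-1]; im=cv2.resize(cv2.imread(f"pics/{f}.png"),None,fx=4,fy=4,interpolation=cv2.INTER_CUBIC); g=cv2.GaussianBlur(im,(5,5),0).min(2)
    k=(proj(n,(.66,.09,.084))*4).astype(int)
    base=int(np.median(g[k[1]-6:k[1]+6,k[0]-6:k[0]+6]))
    for th in(base-25,base-40):
        l=cv2.connectedComponents((g>th).astype(np.uint8))[1]; m=(l==l[k[1],k[0]]).astype(np.uint8)
        ct=max(cv2.findContours(m,0,2)[0],key=cv2.contourArea)[:,0]
        W=np.array([ray(n,(p[0]+.5)/4-.5,(p[1]+.5)/4-.5,.084)[:2] for p in ct]).astype(np.float32)
        h=cv2.convexHull(W*1000); (cx,cy),(w,hh),a=cv2.minAreaRect(h); print(f,base,th,round(cx,1),round(cy,1),round(w,1),round(hh,1),round(a,1))
```

```text
scene0 213 188 644.4 112.3 114.8 115.3 78.6
scene0 213 173 644.2 112.4 119.3 118.6 78.4
side0 194 169 643.2 111.2 116.0 115.9 77.8
side0 194 154 643.0 111.6 118.7 118.0 78.0
scene4 228 203 644.5 112.3 115.6 116.1 78.5
scene4 228 188 644.0 112.5 119.7 119.0 78.3
```

Lid centre is (0.644, 0.112), yaw −11.8°, and two independent measurements agree. I align 75 mm back, lower, then slide in.

Run:
```python
from h import *
u=np.array([.2036,.979]); F=np.array([.6245,.0166]); G=F-.11*u
for P,z in((G-.075*u,.13),(G-.075*u,.0815),(G,.0815)): print(rel((*P,z),down(78.25)))
```

```text
(array([ 0.52,  1.61, -0.02]), array([ 0. , -0.1, -3.2]))
(array([0.52, 1.61, 4.83]), array([ 0. , -0.1, -3.2]))
(array([8.01, 1.18, 4.84]), array([ 0. , -0.1, -3.2]))
```

Request:
apply_moves --steps '[[[0.5, 1.6, 0, 0, 0, -3.2, -1], [0.5, 1.6, 0, 0, 0, -3.2, -1], [0.5, 1.6, 0, 0, 0, -3.2, -1], [0.5, 1.6, 2.5, 0, 0, -3.2, -1], [0.5, 1.6, 4.8, 0, 0, -3.2, -1], [0.5, 1.6, 4.8, 0, 0, -3.2, -1], [0.5, 1.6, 4.8, 0, 0, -3.2, -1], [2.5, 1.49, 4.8, 0, 0, -3.2, -1], [4.5, 1.38, 4.8, 0, 0, -3.2, -1], [5.5, 1.32, 4.8, 0, 0, -3.2, -1], [6.5, 1.27, 4.8, 0, 0, -3.2, -1], [7.2, 1.23, 4.8, 0, 0, -3.2, -1], [7.7, 1.2, 4.8, 0, 0, -3.2, -1], [7.95, 1.19, 4.8, 0, 0, -3.2, -1], [7.95, 1.19, 4.8, 0, 0, -3.2, -1], [7.95, 1.19, 4.8, 0, 0, -3.2, -1]]]'

```text
time_s: 11.72
position: [0.602, -0.092, 0.0818]
tcp_rot: [[0.204, 0.979, 0.0], [0.979, -0.204, 0.001], [0.001, 0.0, -1.0]]
force: [-0.6, 0.3, -0.9]
opening: 0.205
grasp_force: 29.9
```

Run:
```python
from h import *
a=[]
for n in("scene","side"):
    im=bot.capture(n); u,v=proj(n,(.61,.04,.08)).astype(int); print(n,u-60,v-45); a.append(cv2.resize(im[v-45:v+45,u-60:u+60],(400,300),interpolation=2))
cv2.imwrite("pics/c5.png",np.hstack(a)); 
s=bot.read_state();print(s["position"],s["joint_positions"].round(1),s["moment"].round(2))
```

```text
scene 227 146
side 186 132
[ 0.60196521 -0.09192674  0.0818683 ] [-19.2  40.4  91.1   0.1  48.4  -7.5] [-0.15  0.06  0.01]
```

View pics/c5.png

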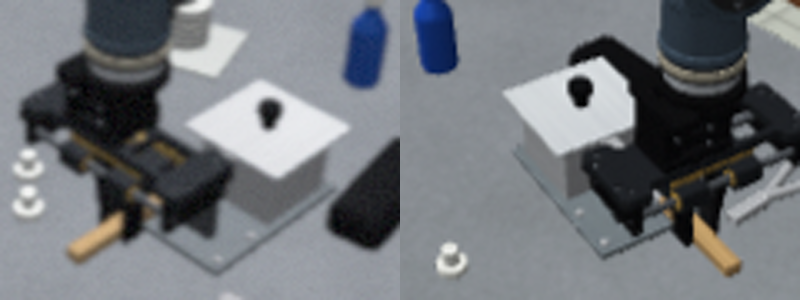

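The bar is in the groove under the flange, with no contact force. Now I pry in stages.

Request:
apply_moves --steps '[[[0, 0, 0.28, 0, 0, 0, -1], [-0.05, 0, 0.75, 0, 2.5, 0, -1], [-0.08, 0, 1.24, 0, 5, 0, -1], [-0.03, 0, 1.72, 0, 7.5, 0, -1], [0.03, 0, 2.19, 0, 10, 0, -1], [0.14, 0, 2.66, 0, 12.5, 0, -1], [0.26, 0, 3.12, 0, 15, 0, -1], [0.26, 0, 3.12, 0, 15, 0, -1], [0.26, 0, 3.12, 0, 15, 0, -1]]]'

```text
time_s: 12.95
position: [0.6028, -0.0906, 0.051]
tcp_rot: [[0.196, 0.979, 0.054], [0.946, -0.203, 0.252], [0.257, 0.002, -0.966]]
force: [-1.9, -5.7, 2.6]
opening: 0.204
grasp_force: 29.9
```

Request:
apply_moves --steps '[[[0.02, 0, 0.46, 0, 2.5, 0, -1], [0.05, 0, 0.91, 0, 5, 0, -1], [0.06, 0, 1.2, 0, 6.5, 0, -1], [0.06, 0, 1.2, 0, 6.5, 0, -1], [0.06, 0, 1.2, 0, 6.5, 0, -1], [0.06, 0, 1.2, 0, 6.5, 0, -1]]]'

```text
time_s: 13.7
position: [0.6034, -0.0853, 0.0394]
tcp_rot: [[0.189, 0.979, 0.075], [0.911, -0.203, 0.359], [0.367, 0.001, -0.93]]
force: [-0.4, -1.6, -2.0]
opening: 0.202
grasp_force: 29.9
```

Run:
```python
from h import *
a=[]
for n in("scene","side"):
    im=bot.capture(n); cv2.imwrite(f"pics/{n}6.png",im); u,v=proj(n,(.64,.09,.08)).astype(int); print(n,u-40,v-30); a.append(cv2.resize(im[v-30:v+30,u-40:u+40],(400,300),interpolation=2))
cv2.imwrite("pics/c6.png",np.hstack(a));
```

```text
scene 262 157
side 202 136
```

View pics/c6.png

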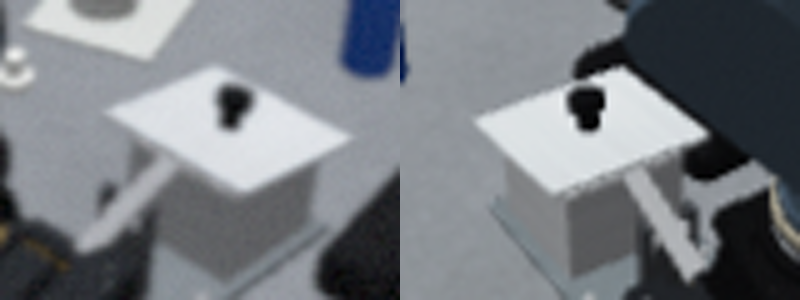

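The lid's fulcrum side is visibly raised, with the tip under its edge, and the load has dropped to 2 N. I level the bar and withdraw.

Request:
apply_moves --steps '[[[0.08, 0, -1.2, 0, -6.5, 0, -1], [0.2, 0, -2.15, 0, -11.5, 0, -1], [0.45, 0, -3.07, 0, -16.5, 0, -1], [0.93, 0, -4.1, 0, -21.5, 0, -1], [0.93, 0, -4.1, 0, -21.5, 0, -1], [0.93, 0, -4.1, 0, -21.5, 0, -1], [-0.93, 0, -4.83, 0, -21.5, 0, -1], [-2.8, 0, -5.57, 0, -21.5, 0, -1], [-6.5, 0, -7.0, 0, -21.5, 0, -1], [-6.5, 0, -7.0, 0, -21.5, 0, -1], [-6.5, 0, -7.0, 0, -21.5, 0, -1], [-6.5, 0, -7.0, 0, -21.5, 0, -1]]]'

```text
time_s: 15.3
position: [0.5854, -0.1695, 0.0803]
tcp_rot: [[0.204, 0.979, -0.0], [0.979, -0.204, 0.002], [0.002, -0.001, -1.0]]
force: [0.1, 0.6, -1.8]
opening: 0.204
grasp_force: 29.9
```

Run:
```python
from h import *
for n in("scene","side"):
    im=bot.capture(n); cv2.imwrite(f"pics/{n}7.png",im)
im=cv2.resize(cv2.imread("pics/scene7.png"),None,fx=4,fy=4,interpolation=cv2.INTER_CUBIC); g=cv2.GaussianBlur(im,(5,5),0).min(2)
k=(proj("scene",(.66,.09,.09))*4).astype(int)
l=cv2.connectedComponents((g>188).astype(np.uint8))[1]; m=(l==l[k[1],k[0]]).astype(np.uint8)
ct=max(cv2.findContours(m,0,2)[0],key=cv2.contourArea)[:,0]
for z in(.084,.092):
    W=np.array([ray("scene",(p[0]+.5)/4-.5,(p[1]+.5)/4-.5,z)[:2] for p in ct]).astype(np.float32); print(z,cv2.minAreaRect(W*1000))
# knob: dark blob top, triangulate
for n in("scene","side"):
    im=cv2.imread(f"pics/{n}7.png"); im0=cv2.imread(f"pics/{n}0.png")
    for q in(im0,im):
        m=(q.max(2)<70).astype(np.uint8); nn,l,st,ce=cv2.connectedComponentsWithStats(m); p=proj(n,(.645,.112,.105)); i=1+np.argmin(np.linalg.norm(ce[1:]-p,axis=1)); print(n,p.round(1),ce[i].round(1),st[i])
print(rel((.565,-.25,.16),down(40)),rel((.50,-.395,.06),down(0)))
```

```text
0.084 ((641.35693359375, 119.45478820800781), (106.02791595458984, 125.07833099365234), 77.30579376220703)
0.092 ((645.8964233398438, 109.09857177734375), (104.8506088256836, 123.68946838378906), 77.30583190917969)
scene [307.8 178.2] [307.4 179.6] [305 177   6   7  30]
scene [307.8 178.2] [307.9 178.1] [306 175   5   8  27]
side [239.4 157.3] [239.8 158.8] [237 155   7   9  46]
side [239.4 157.3] [239.1 157.4] [236 154   7   9  45]
(array([-8.33, -0.38, -7.97]), array([-0. , -0.1, 38.3])) (array([-23.87,  -3.8 ,   2.01]), array([-0.1, -0.1, 78.3]))
```

Request:
apply_moves --steps '[[[-8.3, -0.4, -8, 0, 0, 38, -1], [-8.3, -0.4, -8, 0, 0, 38, -1], [-8.3, -0.4, -8, 0, 0, 38, -1], [-8.3, -0.4, -8, 0, 0, 38, -1], [-23.7, -2.8, 2, 0, 0, 78.3, -1], [-23.7, -2.8, 2, 0, 0, 78.3, -1], [-23.7, -2.8, 2, 0, 0, 78.3, -1], [-23.7, -2.8, 2, 0, 0, 78.3, -1], [-23.7, -2.8, 2, 0, 0, 78.3, -1], [-23.7, -2.8, 2, 0, 0, 78.3, -1], [-23.7, -2.8, 5, 0, 0, 78.3, -1], [-23.7, -2.8, 5.9, 0, 0, 78.3, -1], [-23.7, -2.8, 6.2, 0, 0, 78.3, -1], [-23.7, -2.8, 6.3, 0, 0, 78.3, -1], [-23.7, -2.8, 6.3, 0, 0, 78.3, -1]]]'

```text
time_s: 17.27
position: [0.5104, -0.3963, 0.0179]
tcp_rot: [[1.0, -0.001, 0.001], [-0.001, -1.0, 0.0], [0.001, -0.0, -1.0]]
force: [-0.5, 0.3, -1.1]
opening: 0.204
grasp_force: 29.9
```

Request:
apply_moves --steps '[[[0, 0, 0.1, 0, 0, 0, -1], [0, 0, 0.1, 0, 0, 0, 0], [0, 0, 0.1, 0, 0, 0, 0], [0, 0, 0.1, 0, 0, 0, 0], [0, 0, 0.1, 0, 0, 0, 0], [0, 0, 0.1, 0, 0, 0, 0], [0, 0, -5, 0, 0, 0, 0], [0, 0, -12, 0, 0, 0, 0], [0, 0, -18, 0, 0, 0, 0], [0, 0, -18, 0, 0, 0, 0]]]'

```text
time_s: 18.52
position: [0.5125, -0.3988, 0.2035]
tcp_rot: [[1.0, -0.001, 0.009], [-0.001, -1.0, -0.008], [0.009, 0.008, -1.0]]
force: [-0.0, 0.8, 1.2]
opening: 0.5
grasp_force: 0.0
```

Run:
```python
from h import *
print(rel((.6445,.1125,.19),down(78.25)),rel((.6445,.1125,.109),down(78.25)))
```

```text
(array([ 13.14, -51.15,   1.05]), array([  0.7,  -0.1, -78.3])) (array([ 13.07, -51.22,   9.15]), array([  0.7,  -0.1, -78.3]))
```

Request:
apply_moves --steps '[[[13.4, -50.9, 0.8, 0, 0, -78.3, 0], [13.4, -50.9, 0.8, 0, 0, -78.3, 0], [13.4, -50.9, 0.8, 0, 0, -78.3, 0], [13.4, -50.9, 0.8, 0, 0, -78.3, 0], [13.4, -50.9, 0.8, 0, 0, -78.3, 0], [13.4, -50.9, 0.8, 0, 0, -78.3, 0], [13.4, -50.9, 0.8, 0, 0, -78.3, 0], [13.4, -50.9, 0.8, 0, 0, -78.3, 0], [13.4, -50.9, 0.8, 0, 0, -78.3, 0], [13.4, -50.9, 0.8, 0, 0, -78.3, 0.2], [13.4, -50.9, 0.8, 0, 0, -78.3, 0.2], [13.4, -50.9, 0.8, 0, 0, -78.3, 0.2], [13.4, -50.9, 0.8, 0, 0, -78.3, 0.2], [13.4, -50.9, 0.8, 0, 0, -78.3, 0.2]]]'

```text
time_s: 20.27
position: [0.6446, 0.1118, 0.1899]
tcp_rot: [[0.205, 0.979, 0.0], [0.979, -0.205, 0.001], [0.001, 0.0, -1.0]]
force: [-0.2, -1.0, 0.5]
opening: 0.6
grasp_force: 0.0
```

Run:
```python
from h import *
a=[];s=bot.read_state()
c=cam("wrist"); w=bot.capture("wrist"); 
print(proj("",(.6445,.1125,.117),c))
for n in("scene","side"):
    im=bot.capture(n); u,v=proj(n,(.62,.06,.10)).astype(int); a.append(cv2.resize(im[v-60:v+60,u-60:u+60],(300,300),interpolation=2))
cv2.imwrite("pics/c8.png",cv2.resize(np.hstack([cv2.resize(w[:,:],(400,300)),a[0],a[1]]),(800,240)))
print(rel((.6445,.1125,.11),down(78.25)),s["position"])
# knob triangulation
K=[]
for n in("scene","side"):
    q=cv2.imread(f"pics/{n}7.png"); m=(q.max(2)<70).astype(np.uint8); nn,l,st,ce=cv2.connectedComponentsWithStats(m); p=proj(n,(.645,.112,.105)); i=1+np.argmin(np.linalg.norm(ce[1:]-p,axis=1)); K.append((cam(n),ce[i]))
P=[k[0]@np.c_[k[1],k[2]] for k,_ in K]; X=cv2.triangulatePoints(P[0],P[1],K[0][1],K[1][1]); print("knob centroid",(X[:3]/X[3]).ravel())
```

```text
[255.6756654  201.85971088]
(array([ 0.01, -0.01,  7.99]), array([ 0. , -0.1, -0. ])) [0.64457406 0.11182745 0.18994643]
knob centroid [0.64453687 0.1135199  0.10431973]
```

View pics/c8.png

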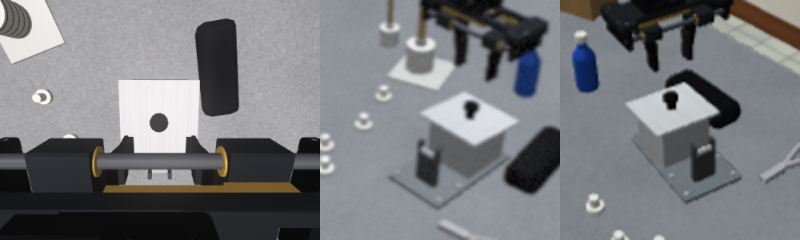

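The knob is at about (254,195) in full wrist pixels, 3 mm ahead of prediction, and is centred between the fingers. I descend and grip.

Request:
apply_moves --steps '[[[0.3, 0, 4, 0, 0, 0, 0.2], [0.3, 0, 7, 0, 0, 0, 0.2], [0.3, 0, 8.1, 0, 0, 0, 0.2], [0.3, 0, 8.1, 0, 0, 0, 0.2], [0.3, 0, 8.1, 0, 0, 0, -1], [0.3, 0, 8.1, 0, 0, 0, -1], [0.3, 0, 8.1, 0, 0, 0, -1], [0.3, 0, 8.1, 0, 0, 0, -1], [0.3, 0, 8.1, 0, 0, 0, -1], [0.3, 0, 8.1, 0, 0, 0, -1], [0.3, 0, 8.1, 0, 0, 0, -1], [0.3, 0, 8.1, 0, 0, 0, -1]]]'

```text
time_s: 21.92
position: [0.6453, 0.1157, 0.1094]
tcp_rot: [[0.204, 0.979, 0.001], [0.979, -0.204, 0.001], [0.001, 0.001, -1.0]]
force: [-1.9, 0.5, 6.1]
opening: 0.287
grasp_force: 30.0
```

Request:
apply_moves --steps '[[[0, 0, -0.5, 0, 0, 0, -1], [0, 0, -1, 0, 0, 0, -1], [0, 0, -2, 0, 0, 0, -1], [0, 0, -4, 0, 0, 0, -1], [0, 0, -8, 0, 0, 0, -1], [0, 0, -10, 0, 0, 0, -1], [0, 0, -10, 0, 0, 0, -1], [0, 0, -10, 0, 0, 0, -1]]]'

```text
time_s: 22.92
position: [0.6443, 0.1155, 0.2079]
tcp_rot: [[0.204, 0.979, -0.002], [0.979, -0.204, 0.001], [0.001, -0.002, -1.0]]
force: [-0.1, -0.2, -2.3]
opening: 0.285
grasp_force: 30.0
```

Run:
```python
from h import *
for n in("scene","side"): cv2.imwrite(f"pics/{n}9.png",bot.capture(n))
a=[]
for n in("scene","side"):
    u,v=proj(n,(.645,.11,.15)).astype(int); a.append(cv2.resize(cv2.imread(f"pics/{n}9.png")[v-60:v+60,u-60:u+60],(400,400),interpolation=2))
cv2.imwrite("pics/c9.png",np.hstack(a))
print(rel((.58,-.1,.21),down(85)),rel((.56,-.287,.1),down(90)))
```

```text
(array([-22.41,  -1.88,  -0.28]), array([-0.2, -0. , -6.8])) (array([-4.113e+01,  1.000e-02,  1.070e+01]), array([ -0.2,  -0. , -11.8]))
```

View pics/c9.png

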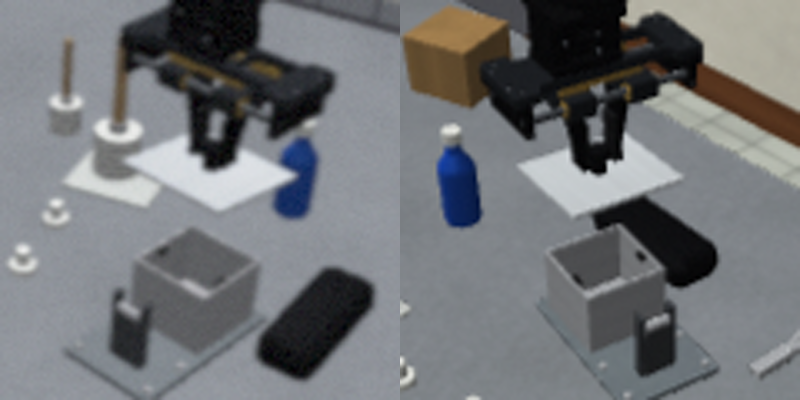

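The lid is off and hangs about level over the empty pot. Next, to the mat.

Request:
apply_moves --steps '[[[-22.4, -1.9, -0.3, 0, 0, -6.8, -1], [-22.4, -1.9, -0.3, 0, 0, -6.8, -1], [-22.4, -1.9, -0.3, 0, 0, -6.8, -1], [-22.4, -1.9, -0.3, 0, 0, -6.8, -1], [-41.1, 0, 10.7, 0, 0, -11.8, -1], [-41.1, 0, 10.7, 0, 0, -11.8, -1], [-41.1, 0, 10.7, 0, 0, -11.8, -1], [-41.1, 0, 10.7, 0, 0, -11.8, -1], [-41.1, 0, 10.7, 0, 0, -11.8, -1], [-41.1, 0, 14.5, 0, 0, -11.8, -1], [-41.1, 0, 16.2, 0, 0, -11.8, -1], [-41.1, 0, 16.5, 0, 0, -11.8, -1], [-41.1, 0, 16.8, 0, 0, -11.8, -1], [-41.1, 0, 16.8, 0, 0, -11.8, -1], [-41.1, 0, 16.8, 0, 0, -11.8, -1]]]'

```text
time_s: 24.9
position: [0.5619, -0.2868, 0.0412]
tcp_rot: [[-0.001, 1.0, 0.002], [1.0, 0.001, 0.0], [0.0, 0.002, -1.0]]
force: [0.1, -0.2, -1.6]
opening: 0.281
grasp_force: 30.0
```

Request:
apply_moves --steps '[[[0, 0, 0.2, 0, 0, 0, -1], [0, 0, 0.4, 0, 0, 0, -1], [0, 0, 0.55, 0, 0, 0, -1], [0, 0, 0.65, 0, 0, 0, -1], [0, 0, 0.65, 0, 0, 0, -1]]]'

```text
time_s: 25.52
position: [0.5623, -0.2888, 0.0353]
tcp_rot: [[-0.001, 1.0, 0.003], [1.0, 0.001, -0.003], [-0.003, 0.003, -1.0]]
force: [-1.0, -5.9, 6.8]
opening: 0.284
grasp_force: 30.0
```

Contact felt; release and rise.

Request:
apply_moves --steps '[[[0, 0, 0.65, 0, 0, 0, 0.1], [0, 0, 0.65, 0, 0, 0, 0.1], [0, 0, 0.65, 0, 0, 0, 0.1], [0, 0, 0.65, 0, 0, 0, 0.1], [0, 0, 0.65, 0, 0, 0, 0.1], [0, 0, 0.65, 0, 0, 0, 0.1], [0, 0, -5, 0, 0, 0, 0.1], [0, 0, -11, 0, 0, 0, 0.1], [0, 0, -17, 0, 0, 0, 0.1], [0, 0, -23, 0, 0, 0, 0.1], [0, 0, -23, 0, 0, 0, 0.1], [0, 0, -23, 0, 0, 0, 0.1]]]'

```text
time_s: 27.02
position: [0.5608, -0.2864, 0.2635]
tcp_rot: [[-0.001, 1.0, -0.0], [1.0, 0.001, 0.002], [0.002, -0.0, -1.0]]
force: [-0.2, 1.0, 0.2]
opening: 0.548
grasp_force: 0.0
```

Run:
```python
from h import *
for n in("scene","side"): cv2.imwrite(f"pics/{n}10.png",bot.capture(n))
# lid flatness: quad of flange at z=.014
for n in("scene","side"):
    im=cv2.resize(cv2.imread(f"pics/{n}10.png"),None,fx=4,fy=4,interpolation=cv2.INTER_CUBIC); g=cv2.GaussianBlur(im,(5,5),0).min(2)
    for q in((.59,-.315,.014),(.53,-.26,.014)):
        k=(proj(n,q)*4).astype(int); b=int(g[k[1],k[0]])
        l=cv2.connectedComponents((g>b-50).astype(np.uint8))[1]; m=(l==l[k[1],k[0]]).astype(np.uint8)
        ct=max(cv2.findContours(m,0,2)[0],key=cv2.contourArea)[:,0]
        W=np.array([ray(n,(p[0]+.5)/4-.5,(p[1]+.5)/4-.5,.014)[:2] for p in ct]).astype(np.float32)
        ap=cv2.approxPolyDP(cv2.convexHull(W*1000),10,True)[:,0]; print(n,b,cv2.minAreaRect(W*1000),ap.round().tolist())
# brush: top of handle (brown) triangulate
K=[]
for n in("scene","side"):
    im=cv2.imread(f"pics/{n}0.png"); h=cv2.cvtColor(im,cv2.COLOR_BGR2HSV)
    m=((h[...,0]>5)&(h[...,0]<22)&(h[...,1]>90)).astype(np.uint8); N,l,st,ce=cv2.connectedComponentsWithStats(m)
    p=proj(n,(.435,.307,.13)); i=1+np.argmin(np.linalg.norm(ce[1:]-p,axis=1)); x,y,w,hh,_=st[i]; print(n,p,ce[i],st[i])
    top=[np.argwhere(l[y]==i).mean(),y]; print(ray(n,*ce[i],.12),ray(n,*top,.18))
    # coaster corners-> centroid of head
```

```text
scene 222 ((562.88671875, -289.29339599609375), (117.99699401855469, 117.4966049194336), 0.11179687827825546) [[507.0, -232.0], [507.0, -346.0], [619.0, -346.0], [618.0, -232.0]]
scene 225 ((562.9508666992188, -289.34210205078125), (117.83394622802734, 117.26622772216797), 0.16446219384670258) [[506.0, -234.0], [508.0, -347.0], [619.0, -346.0], [618.0, -232.0]]
side 214 ((561.8936157226562, -290.3307189941406), (118.20426940917969, 117.53255462646484), 0.11023525893688202) [[620.0, -235.0], [504.0, -234.0], [503.0, -348.0], [620.0, -347.0]]
side 215 ((561.8814086914062, -290.32647705078125), (118.20842742919922, 117.51332092285156), 0.09295874834060669) [[620.0, -235.0], [504.0, -234.0], [504.0, -348.0], [620.0, -347.0]]
scene [283.40955744 130.69672309] [284. 131.] [284 128   1   7   7]
[0.42901833 0.32281237 0.12      ] [0.47189015 0.24286021 0.18      ]
side [151.63137022 151.98998459] [149.71296296 151.24074074] [145 138  10  28 108]
[0.43839692 0.32853306 0.12      ] [0.4353741 0.3161245 0.18     ]
```

The lid lies flat on the mat: 118×118 at z=14 mm in both views, centre (0.562, −0.290). Now to the tall brush.

Request:
apply_moves --steps '[[[59.5, -12.5, -1.5, 0, 0, 0, 0.1], [59.5, -12.5, -1.5, 0, 0, 0, 0.1], [59.5, -12.5, -1.5, 0, 0, 0, 0.1], [59.5, -12.5, -1.5, 0, 0, 0, 0.1], [59.5, -12.5, -1.5, 0, 0, 0, 0.1], [59.5, -12.5, -1.5, 0, 0, 0, 0.1], [59.5, -12.5, -1.5, 0, 0, 0, 0.1], [59.5, -12.5, -1.5, 0, 0, 0, 0.1], [59.5, -12.5, -1.5, 0, 0, 0, 0.1], [59.5, -12.5, -1.5, 0, 0, 0, 0.1], [59.5, -12.5, -1.5, 0, 0, 0, 0.1], [59.5, -12.5, -1.5, 0, 0, 0, 0.1], [59.5, -12.5, -1.5, 0, 0, 0, 0.1]]]'

```text
time_s: 28.75
position: [0.436, 0.3067, 0.2787]
tcp_rot: [[0.001, 1.0, -0.001], [1.0, -0.001, 0.0], [0.0, -0.001, -1.0]]
force: [0.4, 0.0, -0.0]
opening: 0.55
grasp_force: 0.0
```

Run:
```python
from h import *
s=bot.read_state(); print(s["position"],s["joint_positions"].round(1))
c=cam("wrist"); im=bot.capture("wrist"); cv2.imwrite("pics/w11.png",im)
print("pred top",proj("",(.436,.308,.18),c),"bottom",proj("",(.436,.308,.06),c))
h=cv2.cvtColor(im,cv2.COLOR_BGR2HSV); m=((h[...,0]>5)&(h[...,0]<25)&(h[...,1]>90)&(h[...,2]>60)).astype(np.uint8)
N,l,st,ce=cv2.connectedComponentsWithStats(m)
for i in range(1,N):
    if st[i,4]>60: print(st[i],ce[i].round(1))
for n in("scene","side"):
    im=bot.capture(n); h=cv2.cvtColor(im,cv2.COLOR_BGR2HSV); m=((h[...,0]>5)&(h[...,0]<25)&(h[...,1]>70)).astype(np.uint8)
    N,l,st,ce=cv2.connectedComponentsWithStats(m); p=proj(n,(.436,.308,.15))
    for i in range(1,N):
        if st[i,4]>20 and np.linalg.norm(ce[i]-p)<40: print(n,p.round(1),proj(n,(.436,.308,.18)).round(1),st[i],ce[i].round(1))
```

```text
[0.43601574 0.30672853 0.2787189 ] [23.1 20.1 92.1  0.  67.9 23.1]
pred top [256.00471456 192.81530473] bottom [255.81042003 168.48817914]
[147 119  18  10  94] [152.7 123.1]
[243 159  16  33 366] [250.8 176.5]
[339 233  18  50 486] [349.2 257.9]
[154 234  18  49 475] [161.2 258.4]
[ 156  292  317   16 4012] [324.1 300.9]
scene [284.1 126. ] [284.6 118.8] [283 118   4  25  48] [284.1 130. ]
side [150.5 146.7] [148.5 139. ] [145 138  11  29 122] [149.6 151.4]
```

View pics/w11.png

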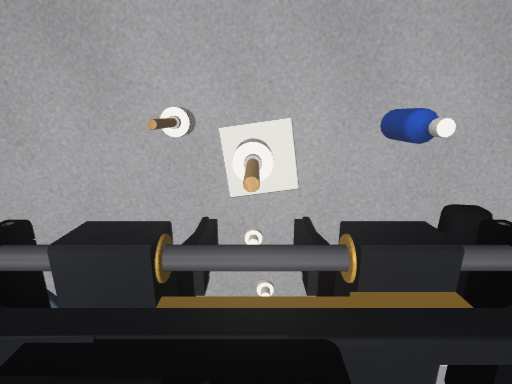

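The wrist view shows the tall brush on the coaster with its top at about (251,184), the coaster corners at (219,130), (291,119), (298,187) and (231,196), and the short brush at (165,122) clear of it.

Run:
```python
from h import *
c=cam("wrist")
print("top",ray("",251,184,.18,c)); 
C=[ray("",*p,.005,c) for p in((219,130),(291,119),(298,187),(231,196))]; print(np.round(C,4)); M=np.mean(C,0); print("coaster",M,np.linalg.norm(C[0]-C[1]),np.linalg.norm(C[1]-C[2]))
T=ray("",251,184,.18,c); print(rel((T[0],T[1],.155)))
```

```text
top [0.43181196 0.31661278 0.18      ]
[[0.3818 0.3562 0.005 ]
 [0.4888 0.372  0.005 ]
 [0.5032 0.2681 0.005 ]
 [0.3973 0.2534 0.005 ]]
coaster [0.44277145 0.31242556 0.005     ] 0.10813754213559952 0.10487535864362997
(array([ 0.95, -0.45, 12.44]), array([0., 0., 0.]))
```

Request:
apply_moves --steps '[[[0.6, -0.3, 0, 0, 0, 0, 0.1], [0.6, -0.3, 4, 0, 0, 0, 0.1], [0.6, -0.3, 8, 0, 0, 0, 0.1], [0.6, -0.3, 11, 0, 0, 0, 0.1], [0.6, -0.3, 12.4, 0, 0, 0, 0.1], [0.6, -0.3, 12.4, 0, 0, 0, -0.2], [0.6, -0.3, 12.4, 0, 0, 0, -0.2], [0.6, -0.3, 12.4, 0, 0, 0, -0.2], [0.6, -0.3, 12.4, 0, 0, 0, -1], [0.6, -0.3, 12.4, 0, 0, 0, -1], [0.6, -0.3, 12.4, 0, 0, 0, -1], [0.6, -0.3, 12.4, 0, 0, 0, -1], [0.6, -0.3, 12.4, 0, 0, 0, -1]]]'

```text
time_s: 30.52
position: [0.4328, 0.3142, 0.1557]
tcp_rot: [[-0.001, 1.0, -0.0], [1.0, 0.001, 0.001], [0.001, -0.0, -1.0]]
force: [-0.2, 0.5, 2.9]
opening: 0.177
grasp_force: 30.0
```

Request:
apply_moves --steps '[[[0, 0, -4, 0, 0, 0, -1], [0, 0, -9, 0, 0, 0, -1], [0, 0, -13, 0, 0, 0, -1], [-20.2, 21.2, -13, 0, 0, 0, -1], [-20.2, 21.2, -13, 0, 0, 0, -1], [-20.2, 21.2, -13, 0, 0, 0, -1], [-20.2, 21.2, -13, 0, 0, 0, -1], [-20.2, 21.2, -13, 0, 0, 0, -1], [-20.2, 21.2, -13, 0, 0, 0, -1], [-20.2, 21.2, -13, 0, 0, 0, -1], [-20.2, 21.2, -13, 0, 0, 0, -1], [-20.2, 21.2, -13, 0, 0, 0, -1]]]'

```text
time_s: 32.02
position: [0.6443, 0.1133, 0.2855]
tcp_rot: [[-0.002, 1.0, 0.0], [1.0, 0.002, 0.001], [0.001, 0.0, -1.0]]
force: [1.1, -0.5, -0.3]
opening: 0.175
grasp_force: 30.0
```

Run:
```python
from h import *
s=bot.read_state(); p=s["position"]; print(p)
K=[]
for n in("scene","side"):
    im=bot.capture(n); cv2.imwrite(f"pics/{n}12.png",im)
    # white-ish head: compare predicted head centre (z = p.z-.15+.0275)
    q=proj(n,p+[0,0,-.1225]); g=im.min(2); x,y=q.astype(int); m=np.zeros_like(g); m[y-22:y+22,x-25:x+25]=(g[y-22:y+22,x-25:x+25]>150)
    N,l,st,ce=cv2.connectedComponentsWithStats(m); i=1+np.argmax(st[1:,4]); print(n,q.round(1),ce[i].round(1),st[i],"bot pred",proj(n,p+[0,0,-.15]).round(1),"top",proj(n,p+[0,0,-.095]).round(1))
```

```text
[0.64432416 0.11328668 0.28554915]
scene [309.6 163.1] [297.7 158.2] [284 151  37  18 348] bot pred [308.7 170.2] top [310.5 155.7]
side [238.3 142.7] [237.8 136.4] [229 132  18   9 100] bot pred [238.7 149.7] top [238.  135.5]
```

Run:
```python
from h import *
a=cv2.imread("pics/scene12.png").min(2); b=cv2.imread("pics/scene9.png").min(2)
for r in(158,161,164,168,172,176): print(r,a[r,286:330].tolist())
a=cv2.imread("pics/side12.png").min(2)
for r in(138,143,146): print(r,a[r,220:258].tolist())
```

```text
158 [206, 204, 206, 205, 205, 203, 202, 205, 205, 205, 204, 205, 200, 179, 150, 135, 132, 155, 190, 211, 224, 227, 221, 218, 210, 200, 204, 212, 219, 227, 229, 227, 221, 196, 157, 142, 141, 136, 137, 135, 137, 134, 132, 131]
161 [204, 206, 206, 207, 207, 206, 203, 204, 206, 204, 194, 166, 146, 138, 134, 127, 112, 110, 113, 113, 115, 116, 126, 134, 145, 150, 152, 148, 141, 137, 128, 118, 109, 118, 133, 138, 139, 136, 137, 134, 134, 134, 133, 128]
164 [207, 207, 206, 206, 207, 208, 208, 205, 191, 167, 145, 139, 139, 141, 137, 117, 105, 107, 110, 107, 109, 106, 100, 105, 103, 111, 111, 108, 106, 104, 107, 107, 108, 122, 134, 138, 139, 135, 134, 136, 135, 136, 136, 129]
168 [140, 146, 156, 167, 182, 184, 166, 146, 142, 140, 140, 141, 141, 141, 130, 120, 110, 111, 114, 113, 114, 114, 112, 111, 108, 114, 110, 111, 114, 112, 109, 106, 113, 137, 137, 139, 138, 139, 138, 137, 138, 140, 130, 107]
172 [141, 142, 141, 139, 138, 138, 140, 140, 141, 140, 138, 140, 139, 138, 138, 134, 123, 114, 111, 110, 112, 113, 114, 113, 111, 111, 114, 116, 116, 111, 109, 114, 132, 136, 140, 138, 138, 144, 137, 142, 139, 141, 141, 142]
176 [139, 140, 137, 138, 137, 141, 137, 137, 138, 135, 136, 140, 141, 143, 147, 148, 137, 121, 101, 92, 97, 104, 115, 134, 140, 143, 139, 138, 137, 137, 140, 139, 140, 142, 139, 140, 142, 140, 138, 145, 140, 143, 141, 143]
138 [123, 124, 124, 122, 121, 122, 121, 121, 124, 112, 181, 209, 212, 212, 212, 207, 195, 190, 186, 188, 194, 208, 212, 212, 212, 183, 124, 115, 124, 127, 128, 126, 126, 124, 124, 124, 124, 124]
143 [121, 121, 123, 122, 124, 124, 121, 121, 123, 116, 139, 131, 111, 118, 127, 122, 113, 110, 107, 110, 109, 106, 104, 85, 78, 86, 82, 45, 46, 48, 78, 119, 124, 124, 124, 123, 123, 124]
146 [120, 119, 119, 118, 120, 121, 121, 121, 122, 122, 126, 123, 120, 121, 128, 123, 118, 113, 113, 111, 108, 106, 94, 82, 78, 86, 88, 42, 16, 15, 12, 13, 11, 29, 64, 96, 118, 122]
```

The brush hangs centred over the pot, with head edges at 301.5–319 in scene and 229.5–245.5 in side, as predicted. First the down-stroke.

Request:
apply_moves --steps '[[[0, 0, 4, 0, 0, 0, -1], [0, 0, 8, 0, 0, 0, -1], [0, 0, 10.5, 0, 0, 0, -1], [0, 0, 11.8, 0, 0, 0, -1], [0, 0, 12.3, 0, 0, 0, -1], [0, 0, 12.5, 0, 0, 0, -1], [0, 0, 12.6, 0, 0, 0, -1], [0, 0, 12.6, 0, 0, 0, -1]]]'

```text
time_s: 33.12
position: [0.6459, 0.1124, 0.1617]
tcp_rot: [[-0.001, 1.0, 0.003], [1.0, 0.001, 0.001], [0.001, 0.003, -1.0]]
force: [-1.6, 0.4, 5.2]
opening: 0.172
grasp_force: 30.0
```

Floor contact: 5 N at TCP z = 0.1617, as predicted. Now up, the second stroke down, and up.

Request:
apply_moves --steps '[[[0, 0, -3, 0, 0, 0, -1], [0, 0, -7, 0, 0, 0, -1], [0, 0, -9, 0, 0, 0, -1], [0, 0, -9, 0, 0, 0, -1], [0, 0, -9, 0, 0, 0, -1], [0, 0, -5, 0, 0, 0, -1], [0, 0, -2, 0, 0, 0, -1], [0, 0, -0.5, 0, 0, 0, -1], [0, 0, 0, 0, 0, 0, -1], [0, 0, 0, 0, 0, 0, -1], [0, 0, 0.05, 0, 0, 0, -1], [0, 0, 0.05, 0, 0, 0, -1]]]'

```text
time_s: 34.62
position: [0.6442, 0.1124, 0.161]
tcp_rot: [[-0.001, 1.0, -0.002], [1.0, 0.001, 0.001], [0.001, -0.002, -1.0]]
force: [-4.5, -0.6, 10.5]
opening: 0.178
grasp_force: 30.1
```

Request:
apply_moves --steps '[[[0, 0, -3, 0, 0, 0, -1], [0, 0, -7, 0, 0, 0, -1], [0, 0, -12.5, 0, 0, 0, -1], [0, 0, -12.5, 0, 0, 0, -1], [0, 0, -12.5, 0, 0, 0, -1]]]'

```text
time_s: 35.25
position: [0.6446, 0.1122, 0.2834]
tcp_rot: [[-0.001, 1.0, -0.001], [1.0, 0.001, 0.001], [0.001, -0.001, -1.0]]
force: [-0.4, -0.1, -1.6]
opening: 0.175
grasp_force: 30.0
```

Run:
```python
from h import *
print(rel((.4365,.3135,.285),down(90)))
```

```text
(array([ 20.15, -20.79,  -0.13]), array([-0. , -0.1,  0. ]))
```

Request:
apply_moves --steps '[[[20.2, -20.8, 0, 0, 0, 0, -1], [20.2, -20.8, 0, 0, 0, 0, -1], [20.2, -20.8, 0, 0, 0, 0, -1], [20.2, -20.8, 0, 0, 0, 0, -1], [20.2, -20.8, 0, 0, 0, 0, -1], [20.2, -20.8, 0, 0, 0, 0, -1], [20.2, -20.8, 0, 0, 0, 0, -1], [20.2, -20.8, 0, 0, 0, 0, -1], [20.2, -20.8, 5, 0, 0, 0, -1], [20.2, -20.8, 10, 0, 0, 0, -1], [20.2, -20.8, 12, 0, 0, 0, -1], [20.2, -20.8, 12.5, 0, 0, 0, -1], [20.2, -20.8, 12.7, 0, 0, 0, -1], [20.2, -20.8, 12.8, 0, 0, 0, -1], [20.2, -20.8, 12.8, 0, 0, 0, -1]]]'

```text
time_s: 37.12
position: [0.4376, 0.3144, 0.1569]
tcp_rot: [[-0.001, 1.0, 0.002], [1.0, 0.001, 0.002], [0.002, 0.002, -1.0]]
force: [-0.0, 0.0, -1.2]
opening: 0.175
grasp_force: 30.0
```

Request:
apply_moves --steps '[[[0, 0, 0.1, 0, 0, 0, -1], [0, 0, 0.2, 0, 0, 0, -1], [0, 0, 0.25, 0, 0, 0, -1], [0, 0, 0.25, 0, 0, 0, -1]]]'

```text
time_s: 37.62
position: [0.4373, 0.3145, 0.1546]
tcp_rot: [[-0.001, 1.0, 0.002], [1.0, 0.001, 0.002], [0.002, 0.002, -1.0]]
force: [-2.0, -0.8, 6.7]
opening: 0.172
grasp_force: 30.0
```

Request:
apply_moves --steps '[[[0, 0, 0.15, 0, 0, 0, -0.5], [0, 0, 0.15, 0, 0, 0, -0.4], [0, 0, 0.15, 0, 0, 0, -0.2], [0, 0, 0.15, 0, 0, 0, 0], [0, 0, 0.15, 0, 0, 0, 0.1], [0, 0, 0.15, 0, 0, 0, 0.1], [0, 0, 0.15, 0, 0, 0, 0.1], [0, 0, -3, 0, 0, 0, 0.1], [0, 0, -8, 0, 0, 0, 0.1], [0, 0, -12, 0, 0, 0, 0.1], [0, 0, -12, 0, 0, 0, 0.1], [-15, 2, -12, 0, 0, 0, 0.1], [-15, 2, -12, 0, 0, 0, 0.1], [-15, 2, -12, 0, 0, 0, 0.1], [-15, 2, -12, 0, 0, 0, 0.1], [-15, 2, -12, 0, 0, 0, 0.1]]]'

```text
time_s: 39.62
position: [0.4565, 0.1645, 0.2727]
tcp_rot: [[-0.001, 1.0, -0.001], [1.0, 0.001, 0.002], [0.002, -0.001, -1.0]]
force: [0.4, -0.2, -0.8]
opening: 0.549
grasp_force: 0.0
```

Run:
```python
from h import *
s=bot.read_state(); print(s["position"])
c=cam("wrist"); W=bot.capture("wrist"); S={n:bot.capture(n) for n in("scene","side")}
for n in S: cv2.imwrite(f"pics/{n}13.png",S[n])
cv2.imwrite("pics/w13.png",W)
for n,im in S.items():
    h=cv2.cvtColor(im,cv2.COLOR_BGR2HSV); m=((h[...,0]>5)&(h[...,0]<25)&(h[...,1]>70)).astype(np.uint8)
    N,l,st,ce=cv2.connectedComponentsWithStats(m); p=proj(n,(.437,.3145,.13))
    for i in range(1,N):
        if st[i,4]>20 and np.linalg.norm(ce[i]-p)<25: print("handle",n,p.round(1),proj(n,(.437,.3145,.18)).round(1),st[i],ce[i].round(1))
    # blocks
    g=im.min(2); m=(g>150).astype(np.uint8); N,l,st,ce=cv2.connectedComponentsWithStats(m)
    for i in range(1,N):
        q=ray(n,*ce[i],.010)
        if 10<st[i,4]<160 and .3<q[0]<.6 and -.25<q[1]<.25: print("block",n,ce[i].round(1),st[i,4],q[:2].round(4))
```

```text
[0.45654181 0.16454972 0.27267079]
handle scene [284.8 130.1] [285.7 118.2] [284 118   4  25  50] [285.2 129.7]
block scene [264.4 170.2] 50 [0.4288 0.1887]
block scene [254.4 184.5] 57 [0.4497 0.0902]
block scene [235.  194.9] 57 [4.291e-01 2.000e-04]
block scene [235.1 206.2] 70 [ 0.466 -0.049]
block scene [216.  223.5] 79 [ 0.468  -0.1529]
handle side [151.  150.8] [147.7 138. ] [146 137  11  29 122] [150.9 150.7]
block side [177.9 197.4] 47 [0.4327 0.1853]
block side [200.5 209.4] 50 [0.4529 0.088 ]
block side [213.1 227.9] 61 [ 0.433  -0.0017]
block side [233.  230.5] 65 [ 0.4699 -0.0517]
block side [257.2 250.1] 69 [ 0.4716 -0.1559]
```

The brush stands upright on the coaster. Blocks are at about (.431,.185), (.451,.087), (.431,−.001), (.468,−.051) and (.470,−.155).

```bash
cat >> h.py <<'E'
def blocks(fast=False):
    D={}
    for n in("scene","side"):
        im=bot.capture(n); N,l,st,ce=cv2.connectedComponentsWithStats((im.min(2)>150).astype(np.uint8)); D[n]=[]
        for i in range(1,N):
            q=ray(n,*ce[i],.0125)
            if 10<st[i,4]<160 and .3<q[0]<.6 and -.2<q[1]<.26: D[n].append(q[:2])
    out=[]
    for a in D["scene"]:
        for b in D["side"]:
            if np.linalg.norm(a-b)<.012: out.append((a+b)/2)
    return np.array(out), len(D["scene"]),len(D["side"])
def pick(b):
    print("block",b.round(4),"above",rel((*b,.10),down(78.25)))
E
python3 - <<'E'
from h import *
B,_,_=blocks(); print(B.round(4)); pick(B[0])
E
```

```text
[[ 0.4313  0.1837]
 [ 0.4517  0.0866]
 [ 0.4314 -0.003 ]
 [ 0.4682 -0.0526]
 [ 0.47   -0.1562]]
block [0.4313 0.1837] above (array([ 1.86, -2.54, 17.32]), array([-0. , -0.1, 11.9]))
```

Request:
apply_moves --steps '[[[1.9, -2.5, 8, 0, 0, 11.9, 0.1], [1.9, -2.5, 17, 0, 0, 11.9, 0.1], [1.9, -2.5, 17, 0, 0, 11.9, 0.1], [1.9, -2.5, 17, 0, 0, 11.9, 0.1]]]'

```text
time_s: 40.38
position: [0.429, 0.1833, 0.1004]
tcp_rot: [[0.204, 0.979, -0.009], [0.979, -0.204, -0.0], [-0.002, -0.009, -1.0]]
force: [0.2, 0.0, 0.8]
opening: 0.555
grasp_force: 0.0
```

Run:
```python
from h import *
s=bot.read_state(); c=cam("wrist"); W=bot.capture("wrist"); p=proj("",(.4313,.1837,.028),c); print(s["position"],p)
N,l,st,ce=cv2.connectedComponentsWithStats((W.min(2)>200).astype(np.uint8))
for i in range(1,N):
    if st[i,4]>40 and np.linalg.norm(ce[i]-p)<70: print(st[i],ce[i],ray("",*ce[i],.02,c))
cv2.imwrite("pics/w14.png",W)
```

```text
[0.42899775 0.18334807 0.10044859] [259.25585879 201.57786174]
[244 181  33  31 694] [259.56195965 196.57492795] [0.4320044  0.18557895 0.02      ]
```

Request:
apply_moves --steps '[[[0.2, 0, 4, 0, 0, 0, 0.1], [0.2, 0, 7, 0, 0, 0, 0.1], [0.2, 0, 7.8, 0, 0, 0, 0.1], [0.2, 0, 7.8, 0, 0, 0, 0.1], [0.2, 0, 7.8, 0, 0, 0, -1], [0.2, 0, 7.8, 0, 0, 0, -1], [0.2, 0, 7.8, 0, 0, 0, -1], [0.2, 0, 7.8, 0, 0, 0, -1], [0.2, 0, 7.8, 0, 0, 0, -1], [0.2, 0, 7.8, 0, 0, 0, -1], [0.2, 0, 7.8, 0, 0, 0, -1], [0.2, 0, 7.8, 0, 0, 0, -1]]]'

```text
time_s: 41.92
position: [0.4326, 0.1853, 0.0255]
tcp_rot: [[0.206, 0.979, 0.001], [0.979, -0.206, 0.001], [0.001, 0.0, -1.0]]
force: [-0.2, -0.0, 4.2]
opening: 0.177
grasp_force: 30.0
```

```bash
cat >> h.py <<'E'
def pot(px,py,z):
    a=np.radians(-11.75); x=np.array([np.cos(a),np.sin(a)]); y=np.array([-np.sin(a),np.cos(a)])
    P=np.array([.6445,.1125])+(px*x+py*y)/1000; return rel((*P,z),down(78.25))
E
python3 - <<'E'
from h import *
print(pot(-8,24,.15),pot(-8,24,.066))
E
```

```text
(array([ -0.35,  21.43, -12.44]), array([ 0. , -0.1, -0.1])) (array([-0.37, 21.43, -4.04]), array([ 0. , -0.1, -0.1]))
```

Request:
apply_moves --steps '[[[0, 0, -6, 0, 0, 0, -1], [0, 0, -12.4, 0, 0, 0, -1], [0, 10, -12.4, 0, 0, 0, -1], [-0.35, 21.4, -12.4, 0, 0, 0, -1], [-0.35, 21.4, -12.4, 0, 0, 0, -1], [-0.35, 21.4, -12.4, 0, 0, 0, -1], [-0.35, 21.4, -12.4, 0, 0, 0, -1], [-0.35, 21.4, -8, 0, 0, 0, -1], [-0.35, 21.4, -4.5, 0, 0, 0, -1], [-0.35, 21.4, -4.5, 0, 0, 0, -1], [-0.35, 21.4, -4.5, 0, 0, 0, -0.45], [-0.35, 21.4, -4.5, 0, 0, 0, -0.45], [-0.35, 21.4, -4.5, 0, 0, 0, -0.45], [-0.35, 21.4, -4.5, 0, 0, 0, -0.45], [-0.35, 21.4, -8, 0, 0, 0, -0.45], [-0.35, 21.4, -14, 0, 0, 0, -0.4], [-0.35, 10, -14, 0, 0, 0, 0.1], [-0.35, 10, -14, 0, 0, 0, 0.1], [-0.35, 10, -14, 0, 0, 0, 0.1], [-0.35, 10, -14, 0, 0, 0, 0.1]]]'

```text
time_s: 44.42
position: [0.5309, 0.1612, 0.1661]
tcp_rot: [[0.205, 0.979, 0.003], [0.979, -0.205, 0.001], [0.002, 0.003, -1.0]]
force: [0.7, 0.0, -0.4]
opening: 0.542
grasp_force: 0.0
```

Run:
```python
from h import *
B,a,b=blocks(); print(B.round(4),a,b); pick(B[np.argmax(B[:,1])])
```

```text
[[ 0.4517  0.0868]
 [ 0.4313 -0.0029]
 [ 0.4681 -0.0525]
 [ 0.4701 -0.1563]] 4 4
block [0.4517 0.0868] above (array([-8.92, -6.31,  6.54]), array([ 0.2, -0.1, -0.1]))
```

Request:
apply_moves --steps '[[[-8.8, -6.2, 4, 0, 0, 0, 0.1], [-8.8, -6.2, 8, 0, 0, 0, 0.1], [-8.8, -6.2, 10, 0, 0, 0, 0.1], [-8.8, -6.2, 13, 0, 0, 0, 0.1], [-8.8, -6.2, 14.1, 0, 0, 0, 0.1], [-8.8, -6.2, 14.1, 0, 0, 0, 0.1], [-8.8, -6.2, 14.1, 0, 0, 0, -1], [-8.8, -6.2, 14.1, 0, 0, 0, -1], [-8.8, -6.2, 14.1, 0, 0, 0, -1], [-8.8, -6.2, 14.1, 0, 0, 0, -1], [-8.8, -6.2, 14.1, 0, 0, 0, -1], [-8.8, -6.2, 14.1, 0, 0, 0, -1], [-8.8, -6.2, 14.1, 0, 0, 0, -1], [-8.8, -6.2, 14.1, 0, 0, 0, -1]]]'

```text
time_s: 46.28
position: [0.4512, 0.088, 0.0246]
tcp_rot: [[0.206, 0.979, 0.001], [0.979, -0.206, 0.001], [0.001, 0.001, -1.0]]
force: [0.9, 0.6, 5.5]
opening: 0.173
grasp_force: 30.0
```

Run:
```python
from h import *
print(pot(8,-24,.15),pot(8,-24,.072))
```

```text
(array([  4.  ,  19.23, -12.52]), array([ 0. , -0.1, -0.1])) (array([ 3.98, 19.23, -4.72]), array([ 0. , -0.1, -0.1]))
```

Request:
apply_moves --steps '[[[0, 0, -6, 0, 0, 0, -1], [0, 0, -12.5, 0, 0, 0, -1], [2, 9, -12.5, 0, 0, 0, -1], [4, 19.2, -12.5, 0, 0, 0, -1], [4, 19.2, -12.5, 0, 0, 0, -1], [4, 19.2, -12.5, 0, 0, 0, -1], [4, 19.2, -12.5, 0, 0, 0, -1], [4, 19.2, -8, 0, 0, 0, -1], [4, 19.2, -4.7, 0, 0, 0, -1], [4, 19.2, -4.7, 0, 0, 0, -1], [4, 19.2, -4.7, 0, 0, 0, -0.45], [4, 19.2, -4.7, 0, 0, 0, -0.45], [4, 19.2, -4.7, 0, 0, 0, -0.45], [4, 19.2, -4.7, 0, 0, 0, -0.45], [4, 19.2, -8, 0, 0, 0, -0.45], [4, 19.2, -14, 0, 0, 0, -0.4], [0, 8, -14, 0, 0, 0, 0.1], [0, 8, -14, 0, 0, 0, 0.1], [0, 8, -14, 0, 0, 0, 0.1], [0, 8, -14, 0, 0, 0, 0.1]]]'

```text
time_s: 48.78
position: [0.5304, 0.0712, 0.165]
tcp_rot: [[0.206, 0.979, 0.003], [0.979, -0.206, 0.001], [0.002, 0.003, -1.0]]
force: [0.4, -0.9, 0.2]
opening: 0.539
grasp_force: 0.0
```

Run:
```python
from h import *
B,a,b=blocks(); print(B.round(4),a,b); pick(B[np.argmax(B[:,1])])
```

```text
[[ 0.4315 -0.0029]
 [ 0.4679 -0.0524]
 [ 0.4699 -0.1562]] 3 3
block [ 0.4315 -0.0029] above (array([-9.31, -8.29,  6.44]), array([ 0.2, -0.1, -0.1]))
```

Request:
apply_moves --steps '[[[-9.2, -8.2, 2, 0, 0, 0, 0.1], [-9.2, -8.2, 6, 0, 0, 0, 0.1], [-9.2, -8.2, 10, 0, 0, 0, 0.1], [-9.2, -8.2, 13, 0, 0, 0, 0.1], [-9.2, -8.2, 14, 0, 0, 0, 0.1], [-9.2, -8.2, 14, 0, 0, 0, 0.1], [-9.2, -8.2, 14, 0, 0, 0, -1], [-9.2, -8.2, 14, 0, 0, 0, -1], [-9.2, -8.2, 14, 0, 0, 0, -1], [-9.2, -8.2, 14, 0, 0, 0, -1], [-9.2, -8.2, 14, 0, 0, 0, -1], [-9.2, -8.2, 14, 0, 0, 0, -1], [-9.2, -8.2, 14, 0, 0, 0, -1], [-9.2, -8.2, 14, 0, 0, 0, -1]]]'

```text
time_s: 50.62
position: [0.4303, -0.0017, 0.0245]
tcp_rot: [[0.206, 0.979, 0.001], [0.979, -0.206, 0.001], [0.001, 0.001, -1.0]]
force: [0.2, 1.4, 6.2]
opening: 0.173
grasp_force: 30.0
```

Run:
```python
from h import *
print(pot(8,4,.17),pot(8,4,.08))
```

```text
(array([ 16.  ,  19.43, -14.51]), array([ 0.1, -0.1, -0.1])) (array([15.99, 19.42, -5.51]), array([ 0.1, -0.1, -0.1]))
```

Request:
apply_moves --steps '[[[0, 0, -6, 0, 0, 0, -1], [0, 0, -12, 0, 0, 0, -1], [6, 6, -14.5, 0, 0, 0, -1], [16, 19.4, -14.5, 0, 0, 0, -1], [16, 19.4, -14.5, 0, 0, 0, -1], [16, 19.4, -14.5, 0, 0, 0, -1], [16, 19.4, -14.5, 0, 0, 0, -1], [16, 19.4, -14.5, 0, 0, 0, -1], [16, 19.4, -9, 0, 0, 0, -1], [16, 19.4, -5.5, 0, 0, 0, -1], [16, 19.4, -5.5, 0, 0, 0, -1], [16, 19.4, -5.5, 0, 0, 0, -0.45], [16, 19.4, -5.5, 0, 0, 0, -0.45], [16, 19.4, -5.5, 0, 0, 0, -0.45], [16, 19.4, -5.5, 0, 0, 0, -0.45], [16, 19.4, -10, 0, 0, 0, -0.45], [16, 19.4, -15, 0, 0, 0, -0.4], [4, 8, -15, 0, 0, 0, 0.1], [4, 8, -15, 0, 0, 0, 0.1], [4, 8, -15, 0, 0, 0, 0.1]]]'

```text
time_s: 53.12
position: [0.5138, 0.02, 0.1746]
tcp_rot: [[0.206, 0.979, -0.001], [0.979, -0.206, 0.001], [0.001, -0.001, -1.0]]
force: [-0.4, -0.4, -0.1]
opening: 0.521
grasp_force: 0.0
```

Run:
```python
from h import *
B,a,b=blocks(); print(B.round(4),a,b); pick(B[np.argmax(B[:,1])])
```

```text
[[ 0.4676 -0.0521]
 [ 0.4701 -0.1563]] 2 2
block [ 0.4676 -0.0521] above (array([-7.95, -2.81,  7.43]), array([-0.3, -0. , -0.3]))
```

Run:
```python
from h import *
s=bot.read_state(); print(s["time_s"],s["position"],s["qvel"].round(1)); pick(np.array([.4678,-.0523]))
```

```text
53.225 [0.51198778 0.01972996 0.17423707] [ 2.   1.9 -6.2  1.7 -1.4  1.7]
block [ 0.4678 -0.0523] above (array([-7.97, -2.79,  7.43]), array([-0.3, -0. , -0.3]))
```

Request:
apply_moves --steps '[[[-7.9, -3.2, 4, 0, 0, 0, 0.1], [-7.9, -3.2, 7.4, 0, 0, 0, 0.1], [-7.9, -3.2, 7.4, 0, 0, 0, 0.1], [-7.9, -3.2, 7.4, 0, 0, 0, 0.1], [-7.9, -3.2, 7.4, 0, 0, 0, 0.1]]]'

```text
time_s: 53.85
position: [0.471, -0.0495, 0.1013]
tcp_rot: [[0.204, 0.979, 0.004], [0.979, -0.204, -0.0], [0.001, 0.004, -1.0]]
force: [0.5, 0.9, 0.3]
opening: 0.549
grasp_force: 0.0
```

Run:
```python
from h import *
print(rel((.468,-.0515,.0245),down(78.25)))
```

```text
(array([-0.27, -0.29,  7.68]), array([ 0.2, -0. , -0. ]))
```

Request:
apply_moves --steps '[[[-0.3, -0.2, 3, 0, 0, 0, 0.1], [-0.3, -0.2, 6.5, 0, 0, 0, 0.1], [-0.3, -0.2, 7.6, 0, 0, 0, 0.1], [-0.3, -0.2, 7.6, 0, 0, 0, 0.1], [-0.3, -0.2, 7.6, 0, 0, 0, -1], [-0.3, -0.2, 7.6, 0, 0, 0, -1], [-0.3, -0.2, 7.6, 0, 0, 0, -1], [-0.3, -0.2, 7.6, 0, 0, 0, -1], [-0.3, -0.2, 7.6, 0, 0, 0, -1], [-0.3, -0.2, 7.6, 0, 0, 0, -1], [-0.3, -0.2, 7.6, 0, 0, 0, -1], [-0.3, -0.2, 7.6, 0, 0, 0, -1]]]'

```text
time_s: 55.35
position: [0.4667, -0.0524, 0.0244]
tcp_rot: [[0.206, 0.979, 0.001], [0.979, -0.206, 0.001], [0.001, 0.001, -1.0]]
force: [-0.1, -0.3, 5.4]
opening: 0.17
grasp_force: 30.0
```

Run:
```python
from h import *
print(pot(-8,-8,.18),pot(-8,-8,.095))
```

```text
(array([ 19.01,  13.23, -15.53]), array([ 0. , -0.1, -0.1])) (array([19.  , 13.22, -7.03]), array([ 0. , -0.1, -0.1]))
```

Request:
apply_moves --steps '[[[0, 0, -6, 0, 0, 0, -1], [0, 0, -12, 0, 0, 0, -1], [6, 4, -15.5, 0, 0, 0, -1], [19, 13.2, -15.5, 0, 0, 0, -1], [19, 13.2, -15.5, 0, 0, 0, -1], [19, 13.2, -15.5, 0, 0, 0, -1], [19, 13.2, -15.5, 0, 0, 0, -1], [19, 13.2, -15.5, 0, 0, 0, -1], [19, 13.2, -11, 0, 0, 0, -1], [19, 13.2, -7, 0, 0, 0, -1], [19, 13.2, -7, 0, 0, 0, -1], [19, 13.2, -7, 0, 0, 0, -0.45], [19, 13.2, -7, 0, 0, 0, -0.45], [19, 13.2, -7, 0, 0, 0, -0.45], [19, 13.2, -7, 0, 0, 0, -0.45], [19, 13.2, -12, 0, 0, 0, -0.45], [19, 13.2, -17, 0, 0, 0, -0.4], [9, 3, -15, 0, 0, 0, 0.1], [9, 3, -15, 0, 0, 0, 0.1], [9, 3, -15, 0, 0, 0, 0.1]]]'

```text
time_s: 57.85
position: [0.5097, 0.0288, 0.1739]
tcp_rot: [[0.207, 0.978, -0.004], [0.978, -0.207, 0.002], [0.001, -0.005, -1.0]]
force: [1.4, 0.2, -0.7]
opening: 0.519
grasp_force: 0.0
```

Run:
```python
from h import *
B,a,b=blocks(); print(B.round(4),a,b); pick(B[np.argmax(B[:,1])])
```

```text
[[ 0.4697 -0.1561]] 1 1
block [ 0.4697 -0.1561] above (array([-18.97,  -0.26,   7.41]), array([-0.1, -0.1, -0.2]))
```

Request:
apply_moves --steps '[[[-10, -0.4, 0, 0, 0, 0, 0.1], [-19, -0.4, 0, 0, 0, 0, 0.1], [-19, -0.4, 7.4, 0, 0, 0, 0.1], [-19, -0.4, 7.4, 0, 0, 0, 0.1], [-19, -0.4, 7.4, 0, 0, 0, 0.1], [-19, -0.4, 7.4, 0, 0, 0, 0.1]]]'

```text
time_s: 58.7
position: [0.4726, -0.1553, 0.1005]
tcp_rot: [[0.205, 0.979, 0.002], [0.979, -0.205, 0.001], [0.001, 0.002, -1.0]]
force: [0.0, 0.3, -0.3]
opening: 0.551
grasp_force: 0.0
```

Run:
```python
from h import *
print(blocks()[0]); print(rel((.470,-.1555,.0245),down(78.25)))
```

```text
[[ 0.46992695 -0.1558197 ]]
(array([-0.12, -0.26,  7.65]), array([ 0.1, -0. , -0. ]))
```

Request:
apply_moves --steps '[[[-0.1, -0.2, 3, 0, 0, 0, 0.1], [-0.1, -0.2, 6.5, 0, 0, 0, 0.1], [-0.1, -0.2, 7.6, 0, 0, 0, 0.1], [-0.1, -0.2, 7.6, 0, 0, 0, 0.1], [-0.1, -0.2, 7.6, 0, 0, 0, -1], [-0.1, -0.2, 7.6, 0, 0, 0, -1], [-0.1, -0.2, 7.6, 0, 0, 0, -1], [-0.1, -0.2, 7.6, 0, 0, 0, -1], [-0.1, -0.2, 7.6, 0, 0, 0, -1], [-0.1, -0.2, 7.6, 0, 0, 0, -1], [-0.1, -0.2, 7.6, 0, 0, 0, -1], [-0.1, -0.2, 7.6, 0, 0, 0, -1]]]'

```text
time_s: 60.3
position: [0.4693, -0.1562, 0.0243]
tcp_rot: [[0.206, 0.979, 0.001], [0.979, -0.206, 0.001], [0.001, 0.001, -1.0]]
force: [-0.4, -1.1, 6.0]
opening: 0.17
grasp_force: 30.0
```

Run:
```python
from h import *
print(pot(0,0,.18),pot(0,0,.1))
```

```text
(array([ 29.91,  11.63, -15.54]), array([ 0. , -0.1, -0.1])) (array([29.91, 11.62, -7.54]), array([ 0. , -0.1, -0.1]))
```

Request:
apply_moves --steps '[[[0, 0, -6, 0, 0, 0, -1], [0, 0, -12, 0, 0, 0, -1], [10, 4, -15.5, 0, 0, 0, -1], [20, 8, -15.5, 0, 0, 0, -1], [32.3, 13.6, -15.5, 0, 0, 0, -1], [32.3, 13.6, -15.5, 0, 0, 0, -1], [32.3, 13.6, -15.5, 0, 0, 0, -1], [32.3, 13.6, -15.5, 0, 0, 0, -1], [32.3, 13.6, -15.5, 0, 0, 0, -1], [32.3, 13.6, -11, 0, 0, 0, -1], [32.3, 13.6, -7.2, 0, 0, 0, -1], [32.3, 13.6, -7.2, 0, 0, 0, -1], [32.3, 13.6, -7.2, 0, 0, 0, -1], [32.3, 13.6, -7.2, 0, 0, 0, -0.45], [32.3, 13.6, -7.2, 0, 0, 0, -0.45], [32.3, 13.6, -7.2, 0, 0, 0, -0.45], [32.3, 13.6, -7.2, 0, 0, 0, -0.45]]]'

```text
time_s: 62.42
position: [0.6687, 0.1321, 0.0968]
tcp_rot: [[0.205, 0.979, 0.001], [0.979, -0.205, 0.001], [0.001, 0.001, -1.0]]
force: [0.3, 1.0, -0.1]
opening: 0.277
grasp_force: 0.0
```

Request:
apply_moves --steps '[[[0, 0, -5, 0, 0, 0, -0.45], [0, 0, -12, 0, 0, 0, -0.4], [-5, -5, -16, 0, 0, 0, -0.4], [-10, -20, -16, 0, 0, 0, 0], [-10, -20, -16, 0, 0, 0, 0], [-10, -20, -16, 0, 0, 0, 0], [-10, -20, -16, 0, 0, 0, 0], [-10, -20, -16, 0, 0, 0, 0]]]'

```text
time_s: 63.42
position: [0.4535, 0.075, 0.2569]
tcp_rot: [[0.206, 0.979, 0.003], [0.979, -0.206, 0.001], [0.002, 0.003, -1.0]]
force: [0.0, 0.1, 0.3]
opening: 0.497
grasp_force: 0.0
```

Run:
```python
from h import *
print(blocks(),bot.read_state()["position"])
a=bot.capture("scene");b=bot.capture("side")
T=np.hstack([cv2.resize(a[100:330,130:370],(400,383),interpolation=2),cv2.resize(b[120:350,110:390],(400,383),interpolation=2)])
z=[]
for n,im in(("scene",a),("side",b)):
    u,v=proj(n,(.6445,.1125,.08)).astype(int); z.append(cv2.resize(im[v-15:v+15,u-28:u+28],(400,214),interpolation=2))
cv2.imwrite("pics/end.png",np.vstack([T,np.hstack(z)]))
```

```text
(array([], dtype=float64), 0, 0) [0.45415452 0.07503023 0.25652038]
```

View pics/end.png

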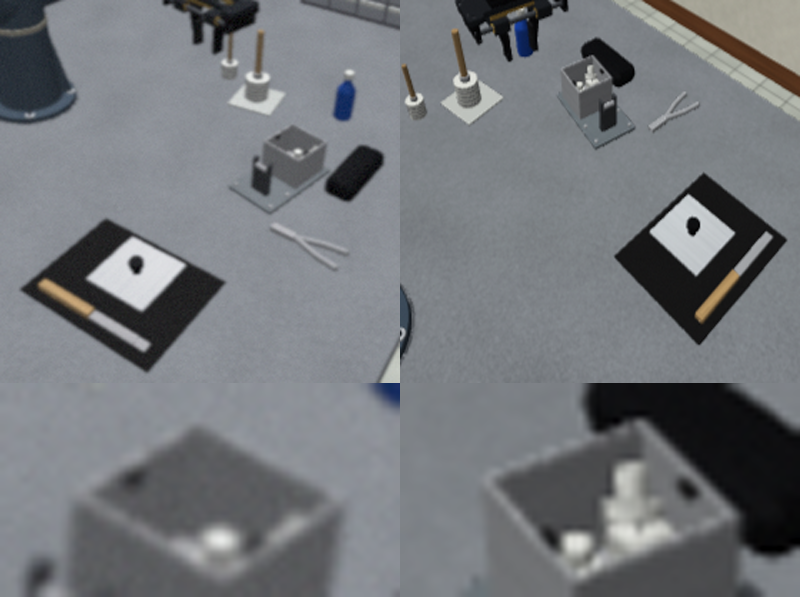

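Run:
```python
from h import *
q={}
for n,x,y in(("scene",218,535),("side",230,468)):
    u,v=proj(n,(.6445,.1125,.08)).astype(int); q[n]=np.array([u-28+x/7.14,v-15+(y-383)/7.13])
P=[k@np.c_[R,t] for k,R,t in(cam("scene"),cam("side"))]
X=cv2.triangulatePoints(P[0],P[1],q["scene"],q["side"]); print((X[:3]/X[3]).ravel())
```

```text
[0.65995217 0.10500559 0.07711723]
```

The final picture shows five blocks gone from the bench and sitting in the pot. The highest stem top is about 75 mm, below the 80 mm rim. The lid is flat on the mat, knob up, beside the bar; the brush is upright on its coaster; pliers, case and bottle are unmoved. Handing in.

```bash
python3 -c "
from rig import bot
print(bot.hand_in())"
```

```text
the job is handed in; nothing more can be done
None
```

I handed the job in after about 64 s of robot time: lid pried loose and laid flat, knob up, on the mat; pot brushed with two full strokes; then all five blocks dropped into the pot (one resting on the others, its top about 3–5 mm below the rim); bar back on the mat, brush upright on its coaster, pliers, case and bottle untouched; the judge gave no result.

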